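# Pack the galley box for the road

### The arm

A 6-joint arm with a two-finger parallel gripper is mounted at the origin on the work surface. World frame = base frame: x ahead of the robot, y to its left, z up, the work surface at z = 0. Lengths are in m, angles in rad, forces in N, time in s.
With the tool pointing down it reaches from about 0.4 to 0.925 m from the base axis. Payload 3.4 kg.
Tool frame: the origin (TCP) lies between the finger pads; the fingertips stand 22 mm ahead of it and the grasp point (between the pads) lies 3 mm ahead of it; z points along the fingers, y is the direction in which the jaws open and shut (so a half turn about z gives the same grasp; the last joint's range is limited). The gripper opens to 85 mm and grips with 20 to 120 N. Pads are 22 mm wide; open, the fingers measure 114 mm over their backs; the gripper's body (76 mm by 85 mm) begins 54 mm behind the grasp point. The pads swing forward as they close: fully open they stand 13 mm farther back than shut.
Start: joints at [-1.345, 0.307, 1.506, -0, 1.328, -0.073], TCP at [0.169, -0.55, 0.253] pointing down, gripper open.
Joint ranges: [-3.12, 3.12], [-1.05, 2.28], [0.14, 2.33], [-1.42, 4.57], [0.1, 2.73], [-2.68, 2.68]. Speed limits (rad/s): [2.57, 2.57, 3.14, 3.14, 3.14, 3.14].

### API

Orientations are given as a unit quaternion [x, y, z, w].
In Python, from plant import bot gives the robot as it stands.
- The arm moves only by the tool step_arm, never from a script. Its argument "increments" is one flat list of numbers, 7 for each row, row after row: the shift along the tool's x, y, z in cm, then the turn, a rotation vector about the tool's x, y, z in degrees, then the closure in counts, from 0 (fully open) to 255 (shut). A call has 1 to 5 rows; each row is the pose to reach, as a shift and turn from the pose commanded when the call began, along the tool's axes at that moment; what a row does not reach only later rows make up. A row lasts 1/12 s, in which the tool goes at most 41.7 mm and 7.16 degrees, less where a joint would pass 70% of its speed; a pose out of reach is approached as far as the arm can. A call with a gripper value outside its range is refused whole. The fingers move at their own pace and stop on an object; "squeeze" is the grip in N (left out, the last holds). Time passes only in rows, so rows that repeat a pose let the fingers close. It gives the time, the measured TCP pose, the force and the opening at its end, in the units of the state.
- bot.observe(): the state, without advancing time (a new reading comes with each control period).
- bot.camera(name): name is "scene" or "side" or "wrist"; returns (picture, depth): 420x560x3 uint8, red, green, blue; 420x560 float32, m along the optical axis (not along the pixel's ray), 0 where there is no reading.
- bot.get_calibration(name): a dict with "vfov" (degrees; the focal length in pixels is half the picture's height over the tangent of half this angle, whatever the lens; pixels are square), "cx", "cy" (the principal point, pixels), "view" (4x4, takes a point from world to camera coordinates). Camera axes: x right, y down, z forward; pixel columns grow to the right and rows downward; lengths in m; the calibration is good to about 2 mm. A picture is of the moment at which its call begins: read the wrist's pose just before it. get_calibration takes no time and is no camera call; for the wrist camera it gives the pose at the moment of the call.
- bot.hand_in(): hands the job in, once; it reports no verdict.
The state is a dict: "clock": time; "joint_pos": joint angles; "joint_vel": joint speeds; "joint_efforts": joint torques, N m; "tcp_pos": TCP position; "tool_rot": TCP orientation; "wrist_force": force on the tool from outside, world axes, zero at the start; "wrist_torque": the same for the moment, N m; "gripper_width": opening from 0.0 (shut) to 1.0 (fully open).
Only numpy, scipy, OpenCV 4.12 (cv2) and the standard library are available. Lean on these libraries where they do the work, as an engineer would, in place of code of your own. Each camera call takes 0.05 s, during which the arm holds its last target.

### The job

Pack the whisk and the measuring cup for the drive: gently swing the wooden box's top tray fully over on its arms by the dowel rail, set the whisk down in the long channel underneath and stand the cup upright in the bay that is still empty, without dropping either in. Then bring the tray back over just as gently until it is fully home and let go. The jar must stay standing in the tray, and the tin in the box, the salt pig and the pot stand are to be left where they are.

Things in the scene. Friction and masses are not known exactly. Their poses are not given: they have to be found in the camera images.
- box: Pale wooden cantilever box screwed to the counter (cannot move). Origin: centre of its underside. x: its length (260 mm); y: the way the tray swings open; z up. Base 260 x 163 mm, rim 62 mm high, walls 6, floor 6 mm thick. Inside, a 36 mm high, 5 mm thick partition along x at y = -5 mm parts a long channel (-y side) from two bays (+y side). The closed tray's underside is 64 mm above the counter.
- arms (a joint): Angle of the steel arms (127.6 mm between pivots) carrying the tray (0.45 kg): 0 = tray home, 2.007 rad = fully open on its stop. The tray stays level and moves on an arc of that radius in the box's y-z plane; measured from the box's +y the arms point to 150 deg closed, 35 deg open (tray then 215 mm to +y, 9 mm up; 64 mm up at mid-arc). Hardly any friction: before mid-arc it falls shut, beyond it open.
- tray_bar (a point): Middle of the tray's lifting rail, a round wooden dowel 14 mm thick, 248 mm long, along the box's x, over the middle of the tray (260 x 163 mm, walls 50 mm high): 85 mm above the tray's underside, 149 mm above the counter when closed. Moves with the tray.
- channel_floor (a point): Middle of the floor of the long channel (inside 248 x 68 mm, along the box's x), 6 mm above the counter. The whisk goes here, head to either end.
- bay_near_floor (a point): Middle of the floor of the bay at the box's -x end, next to the robot (inside 121 mm along box x, 78 mm along box y; 6 mm above the counter). The two bays are parted by a 36 mm high partition at box x = 0.
- bay_far_floor (a point): Middle of the floor of the other bay, of the same size, at the box's +x end.
- cup: Blue plastic measuring cup, upright, 60 g: 56 mm across at the foot, 64 mm at the rim, 50 mm high; origin: centre of the underside. Pouring lip to 40 mm on its +x side. D-shaped handle on its -x side, 10 mm thick (along y): outer upright 54 to 63 mm from the cup's axis, 10 to 47 mm high; top strap 38 to 47 mm high.
- whisk: Stainless balloon whisk, 200 mm long, 80 g, lying down. x points from handle to head, level as it lies; origin at the level it lies on, below where handle meets wire head. Handle 15 mm thick, 97 mm long to -x; wire head 94 mm long to +x, 46 mm across. It rests on its head and handle end, so the handle slopes down by 0.11 rad to its end.
- whisk_neck (a point): Point on the whisk handle's centre line 20 mm behind the wire head, near the centre of mass: 16 mm above the surface that the whisk lies on.
- whisk_end (a point): Free end of the whisk's handle, on its centre line.
- whisk_head (a point): Centre of the whisk's wire head at its widest, 159 mm from the handle's free end.
- tin: Bystander: round metal tin, 62 mm across, 48 mm high, standing in one of the two bays, hidden by the tray while that is closed. Origin: centre of the underside.
- jar: Bystander: glass spice jar with steel cap, 50 mm across, 48 mm high, about 0.12 kg, standing loose in the tray. Origin: centre of the underside.
- saltpig: Bystander: white ceramic salt pig, 104 mm across, about 87 mm high, with a hinged wooden lid whose tab reaches 53 mm from its axis. Origin: centre of the underside.
- potstand: Bystander: slatted bamboo pot stand, 150 x 150 x 18 mm, lying on the counter. Origin: centre of the underside.
There are look-alikes about, which are no part of the job. What is meant by the whisk is not black, pink or purple, and is the larger of those in its own colour.

How it is judged:
On the way, in this order (a step that is already met when the one before it is completed fails the run):
1. the tray is swung fully over (arms past 1.9 rad) (value of joint arms above 1.9 rad), for 0.2 s.
2. with the tray open, the whisk lies in the channel and the cup stands in the empty bay (value of joint arms above 1.8 rad and x of whisk_end in the frame of box between -0.126 and 0.126 m and y of whisk_end in the frame of box between -0.078 and -0.007 m and z of whisk_end in the frame of box between 0 and 0.05 m and x of whisk_head in the frame of box between -0.126 and 0.126 m and y of whisk_head in the frame of box between -0.078 and -0.007 m and z of whisk_head in the frame of box between 0 and 0.05 m and x of cup in the frame of box between -0.1 and 0.1 m and y of cup in the frame of box between 0.002 and 0.075 m and z of cup in the frame of box between 0 and 0.014 m and angle between cup's own z axis and vertical below 0.2 rad and horizontal distance between cup and tin above 0.05 m), for 0.2 s.
At the end, for the whole second after the job is handed in: Tray fully home (arms within 0.04 rad of closed); the whisk lying wholly in the long channel and the cup standing upright (within 0.2 rad) on the floor of the bay without the tin; the jar upright in the tray; tin within 25 mm, salt pig and pot stand within 20 mm of where they stood; all at rest (value of joint arms below 0.04 rad and x of whisk_end in the frame of box between -0.126 and 0.126 m and y of whisk_end in the frame of box between -0.078 and -0.007 m and z of whisk_end in the frame of box between 0 and 0.05 m and x of whisk_head in the frame of box between -0.126 and 0.126 m and y of whisk_head in the frame of box between -0.078 and -0.007 m and z of whisk_head in the frame of box between 0 and 0.05 m and x of cup in the frame of box between -0.1 and 0.1 m and y of cup in the frame of box between 0.002 and 0.075 m and z of cup in the frame of box between 0 and 0.014 m and angle between each of cup, jar's own z axis and vertical below 0.2 rad and horizontal distance between cup and tin above 0.05 m and linear speed of each of cup, whisk, jar below 0.03 m/s and x of jar in the frame of box between -0.125 and 0.125 m and y of jar in the frame of box between -0.078 and 0.078 m and z of jar in the frame of box between 0.06 and 0.085 m and distance of tin from where it was at the start of the episode below 0.025 m and distance of each of saltpig, potstand from where it was at the start of the episode below 0.02 m); the robot touches nothing.
It fails at once if the tray is let fall or slammed (arms faster than 4.5 rad/s) (velocity of joint arms above 4.5 rad/s or velocity of joint arms below -4.5 rad/s).
It fails at once if the jar in the tray is tipped over (angle between jar's own z axis and vertical above 0.6 rad).
It fails at once if the cup or the whisk is dropped into the box (faster than 0.9 m/s inside it) ((linear speed of cup above 0.9 m/s and (x of cup in the frame of box between -0.13 and 0.13 m and y of cup in the frame of box between -0.08 and 0.08 m and z of cup in the frame of box between -0.01 and 0.07 m)) or (linear speed of whisk above 0.9 m/s and (x of whisk in the frame of box between -0.13 and 0.13 m and y of whisk in the frame of box between -0.08 and 0.08 m and z of whisk in the frame of box between -0.01 and 0.07 m))).
It fails at once if the salt pig or pot stand is shifted by 20 mm, or the pig tipped (distance of any of saltpig, potstand from where it was at the start of the episode above 0.02 m or angle between saltpig's own z axis and vertical above 0.3 rad).
It fails at once if the tin is shifted (25 mm) or tipped (distance of tin from where it was at the start of the episode above 0.025 m or angle between tin's own z axis and vertical above 0.3 rad).
It also fails if it takes over 72 s, if anything falls off the work surface, if the arm or the gripper's body presses on something with over 40 N, if the wrist force passes 120 N, or if a joint passes its speed limit or range.

## Working session

There is one attempt and no reset: what is moved stays moved. The work goes in short steps, Python scripts to look and compute and a tool call to move; the robot and the scene stay as the last step left them, time stands still between calls to the robot, and variables do not carry over. Pictures are saved under pics/ and viewed, and the job is handed in when it is done.

Besides the shell and the picture viewer there is one more tool, called after ">>>" by a JSON object that holds its "api" and its "payload". step_arm: Moves the arm, as the interface text tells. Its arguments: {"type":"object","properties":{"increments":{"type":"array","items":{"type":"number"}},"squeeze":{"type":"number"}},"required":["increments"]}

```bash
ls; mkdir -p pics
python3 - <<'E'
from plant import bot
import cv2,numpy as np
print(bot.observe())
for n in ["scene","side","wrist"]:
    c=bot.get_calibration(n); print(n,c['vfov'],c['cx'],c['cy'],np.round(c['view'],3).tolist(), [k for k in c])
    p,d=bot.camera(n); cv2.imwrite(f"pics/{n}0.png",p[:,:,::-1]); np.save(f"pics/{n}0_d.npy",d); np.save(f"pics/{n}0_p.npy",p)
E
```

```text
pics
{'clock': 0.0, 'joint_pos': array([-1.34550585e+00,  3.07570946e-01,  1.50766427e+00, -7.90510981e-07,
        1.32840064e+00, -7.35332278e-02]), 'joint_vel': array([-0.00013626, -0.00069139,  0.00154331, -0.00075952,  0.00073407,
       -0.00039761]), 'joint_efforts': array([ 2.12800260e-03, -4.57543015e+01, -2.51913178e+01, -2.02343713e-04,
        1.31652920e-02,  2.12037475e-05]), 'tcp_pos': array([ 0.16909059, -0.54889692,  0.25238561]), 'tool_rot': array([ 9.88858268e-01,  1.48856581e-01, -7.78259467e-05, -1.01863409e-03]), 'wrist_force': array([-0.28120939,  0.17955039,  0.02131346]), 'wrist_torque': array([-0.0027546 ,  0.01577301, -0.02556679]), 'gripper_width': 1.0004720159357596}
scene 42.19684412848542 279.05587231237524 209.91206393059332 [[0.739, 0.673, 0.021, -0.379], [0.398, -0.411, -0.82, -0.126], [-0.544, 0.615, -0.572, 1.742], [0.0, 0.0, 0.0, 1.0]] ['vfov', 'cx', 'cy', 'view']
side 44.331962718179746 285.3850304187557 206.53904882786276 [[-0.798, -0.602, 0.021, 0.392], [-0.386, 0.485, -0.785, 0.287], [0.462, -0.634, -0.62, 1.212], [0.0, 0.0, 0.0, 1.0]] ['vfov', 'cx', 'cy', 'view']
wrist 65.66597535065702 275.9636111580565 213.57532746854952 [[0.294, -0.956, -0.002, -0.575], [-0.92, -0.283, 0.272, -0.036], [-0.261, -0.078, -0.962, 0.379], [0.0, 0.0, 0.0, 1.0]] ['vfov', 'cx', 'cy', 'view']
```

View pics/scene0.png

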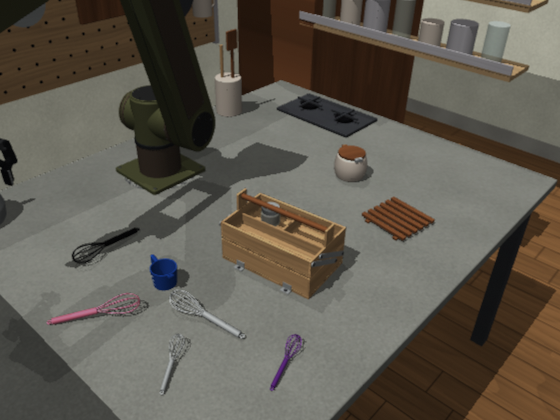

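View pics/side0.png

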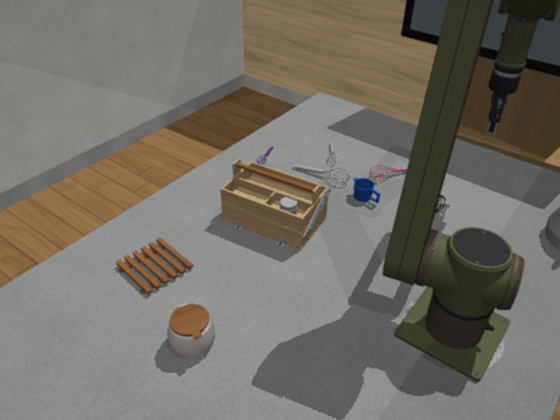

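View pics/wrist0.png

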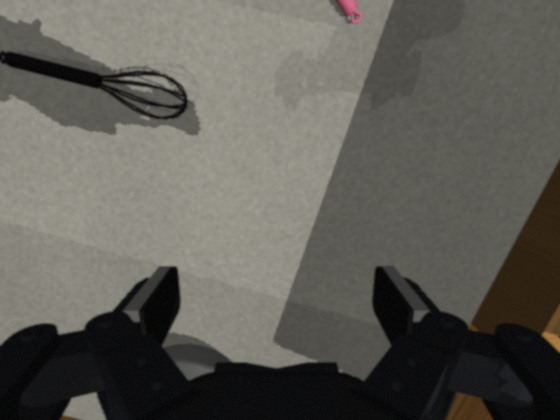

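```bash
cat > h.py <<'E'
import numpy as np,cv2
from plant import bot
from scipy.spatial.transform import Rotation as R
def K(c): 
    f=210/np.tan(np.radians(c['vfov'])/2); return f,c['cx'],c['cy'],np.array(c['view'])
def plane(c,uv,z):
    f,cx,cy,V=K(c); uv=np.atleast_2d(uv).astype(float)
    d=np.c_[(uv[:,0]-cx)/f,(uv[:,1]-cy)/f,np.ones(len(uv))]@V[:3,:3]
    o=-V[:3,:3].T@V[:3,3]
    t=(z-o[2])/d[:,2]; return o+d*t[:,None]
def cloud(c,d):
    f,cx,cy,V=K(c); v,u=np.mgrid[0:420,0:560]
    P=np.dstack([(u-cx)/f*d,(v-cy)/f*d,d]); W=(P-V[:3,3])@V[:3,:3]
    W[d<=0]=np.nan; return W
def proj(c,p):
    f,cx,cy,V=K(c); q=np.atleast_2d(p)@V[:3,:3].T+V[:3,3]; return np.c_[q[:,0]/q[:,2]*f+cx,q[:,1]/q[:,2]*f+cy]
def snap(n,tag):
    c=bot.get_calibration(n); p,d=bot.camera(n); cv2.imwrite(f"pics/{tag}.png",p[:,:,::-1]); np.save(f"pics/{tag}_d.npy",d); np.save(f"pics/{tag}_p.npy",p); return c,p,d
def pose():
    s=bot.observe(); return np.array(s['tcp_pos']),R.from_quat(s['tool_rot']),s
E
python3 - <<'E'
from h import *
for n in ["scene","side"]:
    c=bot.get_calibration(n); d=np.load(f"pics/{n}0_d.npy"); p=np.load(f"pics/{n}0_p.npy"); W=cloud(c,d)
    hsv=cv2.cvtColor(p,cv2.COLOR_RGB2HSV)
    # zoom
    y0,y1,x0,x1=(180,300,205,355) if n=="scene" else (150,250,205,345)
    cv2.imwrite(f"pics/{n}0_z.png",cv2.resize(p[y0:y1,x0:x1,::-1],None,fx=5,fy=5,interpolation=cv2.INTER_CUBIC))
    y0,y1,x0,x1=(240,400,120,280) if n=="scene" else (135,215,280,400)
    cv2.imwrite(f"pics/{n}0_y.png",cv2.resize(p[y0:y1,x0:x1,::-1],(int((x1-x0)*(600/(y1-y0))),600),interpolation=cv2.INTER_CUBIC)[:, :800])
    # box: points z between 0.1 and 0.118 -> tray rim
    H,S,V=hsv[...,0],hsv[...,1],hsv[...,2]
    ok=np.nan_to_num(W[...,2],nan=-1)
    m=(ok>0.108)&(ok<0.120)&(W[...,0]>0.3)&(S>60)
    q=W[m][:,:2]; 
    print(n,len(q),q.mean(0),cv2.minAreaRect(q.astype(np.float32)))
    m=(ok>0.146)&(ok<0.162)&(W[...,0]>0.3)
    q=W[m][:,:2]
    r=cv2.minAreaRect(q.astype(np.float32));print('rail',len(q),r)
    for nm,m in dict(blue=(H>105)&(H<128)&(S>150)&(V>50)).items():
        m&=(W[...,0]>0)&(W[...,0]<1.2)
        k,l,st,ct=cv2.connectedComponentsWithStats(m.astype(np.uint8))
        for i in range(1,k):
            if st[i,4]>60:
                q=W[l==i]; print(nm,st[i],ct[i],np.nanpercentile(q,[2,50,98],axis=0).round(3).tolist())
E
```

```text
scene 1004 [ 0.58491339 -0.06811355] ((0.5771692991256714, -0.06118812412023544), (0.2663571238517761, 0.16866052150726318), 8.163347244262695)
rail 639 ((0.39000970125198364, 1.207852840423584), (0.2613360285758972, 2.604473829269409), 8.449694633483887)
blue [150 255  27  35 644] [162.82608696 272.36335404] [[0.377, -0.347, 0.006], [0.426, -0.319, 0.035], [0.465, -0.288, 0.054]]
side 599 [ 0.55459045 -0.14163173] ((0.6175508499145508, -0.9824228286743164), (0.5882260799407959, 2.0075228214263916), 12.483293533325195)
rail 795 ((1.3523168563842773, -0.6491411924362183), (1.1192303895950317, 1.9213690757751465), 84.50657653808594)
blue [354 178  25  24 403] [364.00248139 189.64019851] [[0.372, -0.348, 0.004], [0.426, -0.305, 0.031], [0.459, -0.285, 0.05]]
```

View pics/scene0_z.png

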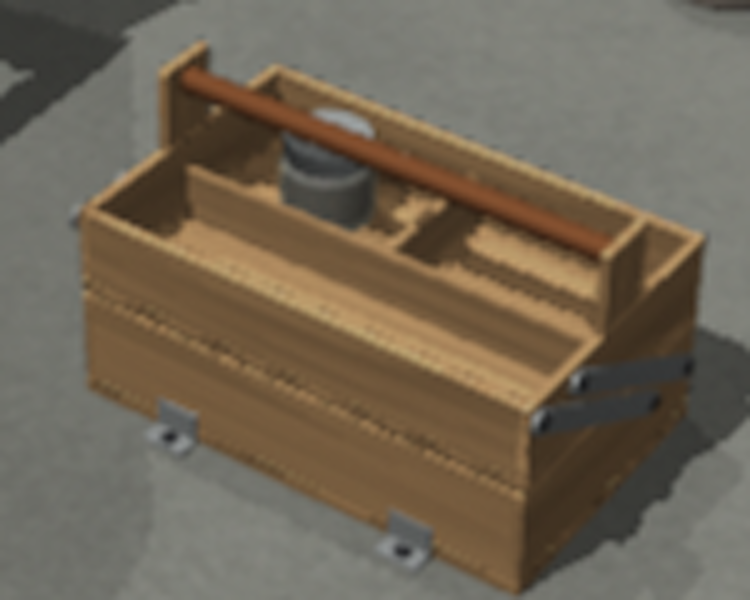

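View pics/side0_z.png

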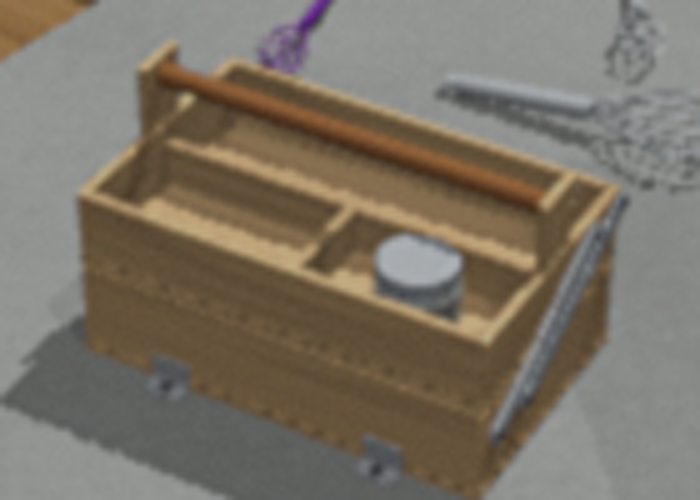

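View pics/scene0_y.png

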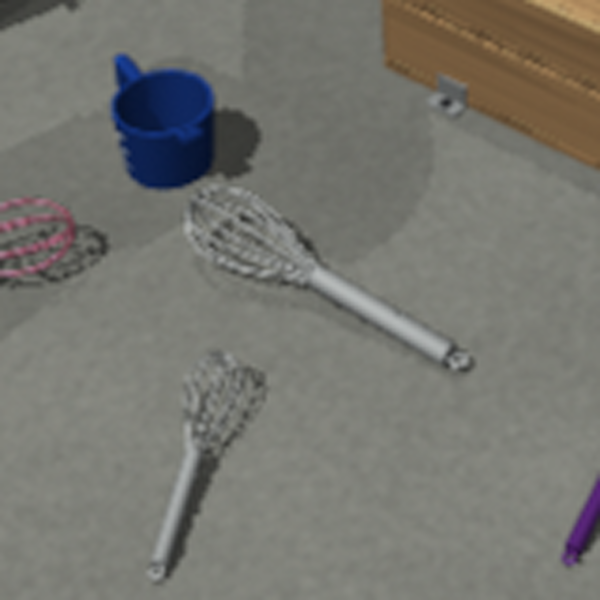

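View pics/side0_y.png

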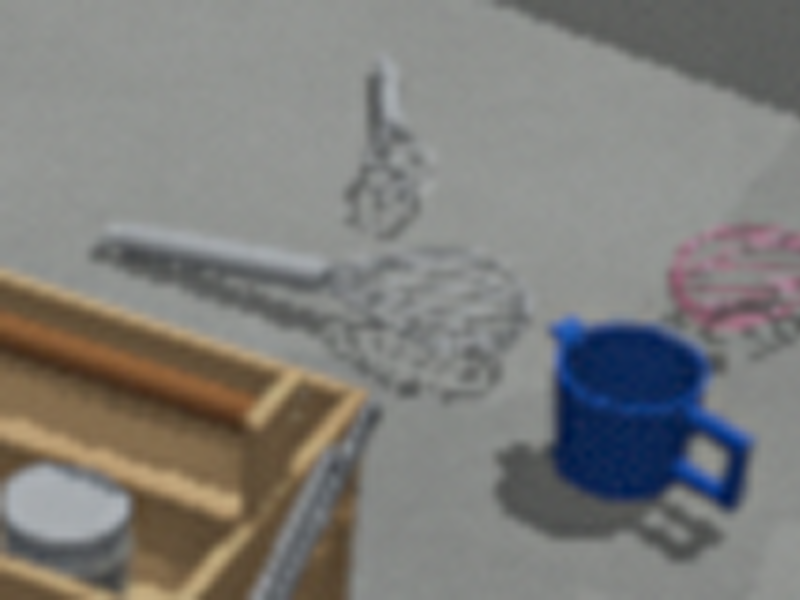

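Run:
```python
from h import *
C={n:bot.get_calibration(n) for n in ["scene","side"]}
for n in C:
    c=C[n]; d=np.load(f"pics/{n}0_d.npy"); p=np.load(f"pics/{n}0_p.npy"); W=cloud(c,d)
    near=(W[...,0]>0.4)&(W[...,0]<0.76)&(W[...,1]>-0.2)&(W[...,1]<0.1)
    H,S,V=cv2.split(cv2.cvtColor(p,cv2.COLOR_RGB2HSV))
    m=near&(W[...,2]>0.10)&(W[...,2]<0.122)&(S>60)
    print(n,'rim',cv2.minAreaRect(W[m][:,:2].astype(np.float32)))
    m=near&(W[...,2]>0.135)&(H<11)&(S>140)
    q=W[m]; print('dowel',len(q),q.mean(0),q.min(0),q.max(0)); l=cv2.fitLine(q[:,:2].astype(np.float32),cv2.DIST_HUBER,0,.01,.01).ravel(); print(np.degrees(np.arctan2(l[1],l[0])))
    t=(q[:,:2]-l[2:])@l[:2]; mid=(np.percentile(t,1)+np.percentile(t,99))/2; print('mid',l[2:]+mid*l[:2],np.ptp(np.percentile(t,[1,99])))
    # cup rim
    m=(H>105)&(H<128)&(S>150)&(W[...,2]>0.044)&(W[...,0]<.6)&(W[...,1]<-.2)
    q=W[m][:,:2]; print('cuprim',len(q),cv2.minAreaRect(q.astype(np.float32)))
    # jar
    m=near&(S<40)&(W[...,2]>.085)&(W[...,2]<.125); q=W[m]; print('jar',len(q),np.median(q,0),q.max(0),q.min(0))
    # grey above counter whisk
    m=(W[...,2]>0.008)&(W[...,2]<.055)&(W[...,0]>.35)&(W[...,0]<.75)&(W[...,1]<-.17)&(W[...,1]>-.5)&(S<60)
    k,l,st,ct=cv2.connectedComponentsWithStats(m.astype(np.uint8))
    for i in range(1,k):
        if st[i,4]>25: print('grey',st[i],ct[i],cv2.minAreaRect(W[l==i][:,:2].astype(np.float32)))
    m=(W[...,2]>0.02)&(W[...,2]<.3)&(W[...,0]>.3)&(W[...,0]<1.0)&(W[...,1]>.1)&(W[...,1]<.6)
    q=W[m]; print('pig?',np.percentile(q,[2,50,98],axis=0).round(3))
c=C['scene']
e,j,t=[plane(c,u,z)[0] for u,z in [((243.2,336.5),.0075),((203.2,312.5),.018),((170.7,294.7),.023)]]
print(e,j,t,np.linalg.norm(e-j),np.linalg.norm(j-t),np.degrees(np.arctan2(*(j-e)[1::-1])))
print(np.degrees(np.arctan2(*(t-e)[1::-1])))
c=C['side']  # zoom x7.5? 80px->600 => 7.5, off(280,135)
for u,z in [((105,235),.0075),((330,270),.018)]: print(plane(c,(280+u[0]/7.5,135+u[1]/7.5),z))
```

```text
scene rim ((0.5771692991256714, -0.06118812412023544), (0.2663571238517761, 0.16866052150726318), 8.163347244262695)<stdin>:10: RuntimeWarning: Mean of empty slice.
  ret = um.true_divide(
Traceback (most recent call last):
ValueError: zero-size array to reduction operation minimum which has no identity
```

```bash
cat > m.py <<'E'
from h import *
C={n:bot.get_calibration(n) for n in ["scene","side"]}
for n in C:
    c=C[n]; d=np.load(f"pics/{n}0_d.npy"); p=np.load(f"pics/{n}0_p.npy"); W=cloud(c,d)
    near=(W[...,0]>0.4)&(W[...,0]<0.76)&(W[...,1]>-0.2)&(W[...,1]<0.1)
    H,S,V=cv2.split(cv2.cvtColor(p,cv2.COLOR_RGB2HSV))
    m=near&(W[...,2]>0.10)&(W[...,2]<0.122)&(S>60)
    print(n,'rim',cv2.minAreaRect(W[m][:,:2].astype(np.float32)))
    m0=near&(W[...,2]>0.135); print(np.percentile(H[m0],[5,25,50,75]),np.percentile(S[m0],[5,50,95]),W[m0][:,2].max())
    m=m0&(S>148)
    q=W[m]; print('dowel',len(q),q.mean(0)); l=cv2.fitLine(q[:,:2].astype(np.float32),cv2.DIST_HUBER,0,.01,.01).ravel(); print(np.degrees(np.arctan2(l[1],l[0])))
    t=(q[:,:2]-l[2:])@l[:2]; mid=(np.percentile(t,1)+np.percentile(t,99))/2; print('mid',l[2:]+mid*l[:2],np.ptp(np.percentile(t,[1,99])))
    m=(H>105)&(H<128)&(S>150)&(W[...,2]>0.044)&(W[...,0]<.6)&(W[...,1]<-.2)
    q=W[m][:,:2]; print('cuprim',len(q),cv2.minAreaRect(q.astype(np.float32)))
    m=near&(S<40)&(W[...,2]>.085)&(W[...,2]<.125); q=W[m]; print('jar',len(q),np.median(q,0),q.max(0),q.min(0))
    m=(W[...,2]>0.008)&(W[...,2]<.055)&(W[...,0]>.35)&(W[...,0]<.75)&(W[...,1]<-.17)&(W[...,1]>-.5)&(S<60)
    k,l,st,ct=cv2.connectedComponentsWithStats(m.astype(np.uint8))
    for i in range(1,k):
        if st[i,4]>25: print('grey',st[i],ct[i],cv2.minAreaRect(W[l==i][:,:2].astype(np.float32)))
    m=(W[...,2]>0.02)&(W[...,2]<.3)&(W[...,0]>.3)&(W[...,0]<1.0)&(W[...,1]>.1)&(W[...,1]<.6)
    q=W[m]; print('pig?',np.percentile(q,[2,50,98],axis=0).round(3))
c=C['scene']
e,j,t=[plane(c,u,z)[0] for u,z in [((243.2,336.5),.0075),((203.2,312.5),.018),((170.7,294.7),.023)]]
print(e,j,t,np.linalg.norm(e-j),np.linalg.norm(j-t),np.degrees(np.arctan2(*(j-e)[1::-1])))
print(np.degrees(np.arctan2(*(t-e)[1::-1])))
c=C['side']
for u,z in [((105,235),.0075),((330,270),.018)]: print(plane(c,(280+u[0]/7.5,135+u[1]/7.5),z))
E
python3 m.py
```

```text
scene rim ((0.5771692991256714, -0.06118812412023544), (0.2663571238517761, 0.16866052150726318), 8.163347244262695)
[11. 12. 12. 15.] [102.75 161.   165.  ] 0.16563128077860195
dowel 444 [ 0.58156425 -0.06383711  0.15424167]
7.841017
mid [ 0.57463679 -0.0647931 ] 0.23915826392177902
cuprim 195 ((0.42458170652389526, -0.3127221167087555), (0.060880471020936966, 0.09305185079574585), 51.2132568359375)
jar 339 [ 0.52599176 -0.04904326  0.10393141] [0.72215635 0.03924073 0.12232458] [ 0.44879708 -0.15741981  0.08505956]
grey [170 289  74  49 574] [205.47560976 313.4912892 ] ((0.594993531703949, -0.3308306038379669), (0.19966323673725128, 0.044736746698617935), 9.952893257141113)
grey [164 333  21  51 236] [172.34322034 357.37711864] ((0.6337658166885376, -0.4543481469154358), (0.030071957036852837, 0.117354616522789), 37.52043151855469)
pig? [[0.418 0.224 0.02 ]
 [0.492 0.359 0.044]
 [0.769 0.431 0.09 ]]
side rim ((0.5755008459091187, -0.05890503525733948), (0.2618841230869293, 0.16921073198318481), 8.074440956115723)
[12. 13. 14. 15.] [ 86.35 148.   162.  ] 0.16332298686279131
dowel 25
[... 616 characters left out ...]
090378), 20.39569854736328)
grey [370 165  20   8  44] [378.40909091 168.43181818] ((0.44206634163856506, -0.44596099853515625), (0.07388116419315338, 0.033072348684072495), 50.326202392578125)
grey [343 170   8  12  31] [346.90322581 175.64516129] ((0.5104692578315735, -0.3517794609069824), (0.022065797820687294, 0.04260537773370743), 31.725095748901367)
pig? [[0.401 0.301 0.021]
 [0.435 0.414 0.081]
 [0.687 0.451 0.088]]
[ 0.69251036 -0.31195516  0.0075    ] [ 0.58499286 -0.33042448  0.018     ] [ 0.4926535  -0.34748205  0.023     ] 0.10959643547306014 0.09403466440415505 -170.25288225537457
-169.92029595536624
[[ 0.68752018 -0.308361    0.0075    ]]
[[ 0.5858518  -0.33493428  0.018     ]]
```

```bash
cat >> h.py <<'E'
def go(target,xdir=None,p0=None):
    """print the tool-frame shift (cm) and turn about tool z (deg) to reach TCP target, with tool down and tool x at xdir deg"""
    p,r,s=pose()
    d=r.inv().apply(np.array(target)-p)*100
    out=d
    if xdir is not None:
        a=np.radians(xdir); Rt=R.from_matrix(np.array([[np.cos(a),np.sin(a),0],[np.sin(a),-np.cos(a),0],[0,0,-1]]).T)
        rv=np.degrees((r.inv()*Rt).as_rotvec())
    else: rv=None
    print('shift cm',d.round(2),'turn',None if rv is None else rv.round(2), 'rows',np.linalg.norm(d)/4.17)
E
python3 - <<'E'
from h import *
go([.36,-.30,.30],8); go([.577,-.06,.25],8)
E
```

```text
shift cm [ 25.57 -18.19  -4.71] turn [-0.09  0.    9.12] rows 7.609533125648143
shift cm [ 53.37 -34.73   0.32] turn [-0.09  0.    9.12] rows 15.270828607292334
```

>>> {"api": "step_arm", "payload": {"increments": [3.2, -2.2, -0.6, 0, 0, 3, 0, 6.4, -4.5, -1.2, 0, 0, 6, 0, 9.6, -6.8, -1.8, 0, 0, 9.1, 0, 12.8, -9.1, -2.4, 0, 0, 9.1, 0, 16, -11.4, -3, 0, 0, 9.1, 0]}}

```text
clock: 0.57
tcp_pos: [0.2891, -0.3918, 0.2832]
tool_rot: [0.998, 0.069, -0.0, -0.0]
wrist_force: [0.8, -0.7, 0.8]
gripper_width: 1.004
```

>>> {"api": "step_arm", "payload": {"increments": [3.3, -1.7, -0.6, 0, 0, 0, 0, 6.5, -3.4, -1.2, 0, 0, 0, 0, 9.5, -5.5, -1.7, 0, 0, 0, 0, 9.5, -5.5, -1.7, 0, 0, 0, 0]}}

```text
clock: 0.9
tcp_pos: [0.3794, -0.3218, 0.3013]
tool_rot: [0.997, 0.073, 0.002, -0.001]
wrist_force: [-0.1, -1.0, 0.1]
gripper_width: 1.004
```

Run:
```python
from h import *
s=bot.observe(); print(s['tcp_pos'],s['joint_pos'].round(2),s['clock'])
c,p,d=snap("wrist","w1"); import pickle; pickle.dump(c,open('pics/w1_c.pkl','wb'))
```

```text
[ 0.37942823 -0.32177202  0.30130456] [-0.79  0.16  1.58  0.    1.39  0.63] 0.9
```

View pics/w1.png

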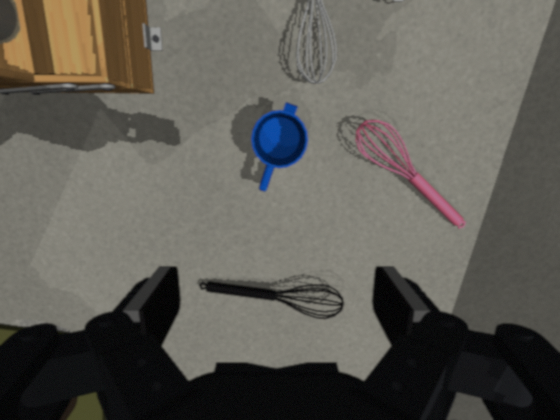

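Run:
```python
from h import *
import pickle
c=pickle.load(open('pics/w1_c.pkl','rb')); p=np.load('pics/w1_p.npy')
H,S,V=cv2.split(cv2.cvtColor(p,cv2.COLOR_RGB2HSV))
m=((H>105)&(H<128)&(S>150)).astype(np.uint8); m[250:]=0
cn=max(cv2.findContours(m,cv2.RETR_EXTERNAL,cv2.CHAIN_APPROX_NONE)[0],key=cv2.contourArea)[:,0]
q=plane(c,cn,.05)[:,:2]
# circle by robust refit
ctr=plane(c,(280,139),.05)[0,:2]; 
for _ in range(10):
    r=np.linalg.norm(q-ctr,axis=1); k=abs(r-.032)<.004
    A=np.c_[2*q[k],np.ones(k.sum())]; s=np.linalg.lstsq(A,(q[k]**2).sum(1),rcond=None)[0]; ctr=s[:2]
print('cup',ctr,'R',np.sqrt(s[2]+ctr@ctr))
q2=plane(c,cn,.047)[:,:2]; r=np.linalg.norm(q2-ctr,axis=1); h=q2[r>.05]-ctr; print('handle reach',r.max(), 'dir',np.degrees(np.arctan2(h.mean(0)[1],h.mean(0)[0])))
l=q2[(r>.036)&(r<.045)]-ctr; l=l[l@h.mean(0)<0]; print('lip',np.degrees(np.arctan2(l.mean(0)[1],l.mean(0)[0])))
go([.577,-.06,.25],8)
```

```text
cup [ 0.43027201 -0.31843391] R 0.030892615897648506
handle reach 0.061356966765525364 dir 169.44735591727718
lip -12.076000475929405
shift cm [ 23.58 -23.19   5.1 ] turn [ 0.01 -0.07  0.33] rows 8.023809452931944
```

>>> {"api": "step_arm", "payload": {"increments": [2.9, -2.9, 0.6, 0, 0, 0, 0, 5.8, -5.7, 1.2, 0, 0, 0, 0, 8.7, -8.6, 1.9, 0, 0, 0, 0, 11.6, -11.5, 2.5, 0, 0, 0, 0, 14.5, -14.3, 2.8, 0, 0, 0, 0]}}

```text
clock: 1.37
tcp_pos: [0.4981, -0.1633, 0.2711]
tool_rot: [0.998, 0.069, -0.001, -0.0]
wrist_force: [0.7, -0.8, 1.1]
gripper_width: 0.998
```

>>> {"api": "step_arm", "payload": {"increments": [2.5, -2.5, 0.6, 0, 0, 0, 0, 5, -5, 1.2, 0, 0, 0, 0, 7.5, -7.4, 1.5, 0, 0, 0, 0, 9, -8.8, 1.5, 0, 0, 0, 0, 9, -8.8, 1.5, 0, 0, 0, 0]}}

```text
clock: 1.78
tcp_pos: [0.5775, -0.0621, 0.2562]
tool_rot: [0.997, 0.071, 0.0, -0.001]
wrist_force: [-0.1, -1.6, 0.3]
gripper_width: 1.004
```

Run:
```python
from h import *
import pickle
go([.577,-.06,.25],8)
c,p,d=snap("wrist","w2"); pickle.dump(c,open('pics/w2_c.pkl','wb'))
W=cloud(c,d); print((d>0).mean())
H,S,V=cv2.split(cv2.cvtColor(p,cv2.COLOR_RGB2HSV))
near=(W[...,0]>0.4)&(W[...,0]<0.76)&(W[...,1]>-0.2)&(W[...,1]<0.1)
m=near&(W[...,2]>0.14)&(S>100); q=W[m]; print(len(q),q.mean(0) if len(q) else 0)
```

```text
shift cm [-0.02 -0.21  0.62] turn [-0.08 -0.02  0.18] rows 0.1571135546633105
0.9960756802721088
9861 [ 0.59963241 -0.05996167  0.18507052]
```

View pics/w2.png

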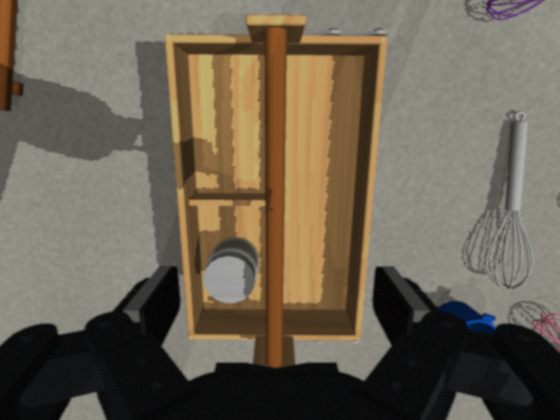

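Run:
```python
from h import *
import pickle
c=pickle.load(open('pics/w2_c.pkl','rb')); d=np.load('pics/w2_d.npy'); W=cloud(c,d)
p=np.load('pics/w2_p.npy');Lab=cv2.cvtColor(p,cv2.COLOR_RGB2LAB); H,S,V=cv2.split(cv2.cvtColor(p,cv2.COLOR_RGB2HSV))
ctr=[]
for v in range(60,330,30):
    row=(S[v].astype(int)>165)&(H[v]<14); 
    u=np.where(row[255:300])[0]+255; print(v,u.min() if len(u) else None,u.max() if len(u) else None,W[v,276].round(4))
    ctr.append(((u.min()+u.max())/2,v))
q=plane(c,ctr,.149)
l=np.polyfit(q[:,0],q[:,1],1); print(q.round(4).tolist(),np.degrees(np.arctan(l[0])),'y at .577',np.polyval(l,.577))
r=plane(c,[(166,36),(386,38),(189,339),(360,340)],.114); print(r.round(4),r.mean(0))
m=(W[...,2]>.146)&(W[...,2]<.17)&(W[...,0]<.8); 
whisk=plane(c,[(516,116),(513,208)],.012);print(whisk)
```

```text
60 266 284 [ 0.6819 -0.048   0.1568]
90 266 283 [ 0.6647 -0.0505  0.1559]
120 266 283 [ 0.6465 -0.0531  0.157 ]
150 267 282 [ 0.6274 -0.0558  0.1555]
180 267 281 [ 0.6074 -0.0587  0.1567]
210 266 282 [ 0.5862 -0.0617  0.1561]
240 268 282 [ 0.564  -0.0649  0.1561]
270 269 281 [ 0.5405 -0.0683  0.156 ]
300 268 280 [ 0.5154 -0.0719  0.1554]
[[0.6831, -0.0472, 0.149], [0.6652, -0.0494, 0.149], [0.6464, -0.0521, 0.149], [0.6267, -0.0549, 0.149], [0.6059, -0.0575, 0.149], [0.5841, -0.0606, 0.149], [0.5613, -0.0645, 0.149], [0.5371, -0.068, 0.149], [0.5114, -0.0708, 0.149]] 8.022310480202194 y at .577 -0.061901542544232496
[[ 6.935e-01  3.460e-02  1.140e-01]
 [ 7.149e-01 -1.242e-01  1.140e-01]
 [ 4.384e-01  1.000e-04  1.140e-01]
 [ 4.604e-01 -1.598e-01  1.140e-01]] [ 0.57680025 -0.06231225  0.114     ]
[[ 0.68769072 -0.30731744  0.012     ]
 [ 0.58897254 -0.33863712  0.012     ]]
```

>>> {"api": "step_arm", "payload": {"increments": [0, -0.05, 3.5, 0, 0, 0, 40, 0, -0.05, 7, 0, 0, 0, 80, 0, -0.05, 9.5, 0, 0, 0, 110, 0, -0.05, 10.4, 0, 0, 0, 130, 0, -0.05, 10.4, 0, 0, 0, 150], "squeeze": 30}}

```text
clock: 2.25
tcp_pos: [0.5725, -0.065, 0.1507]
tool_rot: [0.998, 0.069, -0.003, -0.001]
wrist_force: [-0.0, 0.5, -0.3]
gripper_width: 0.416
```

>>> {"api": "step_arm", "payload": {"increments": [0, 0, 0, 0, 0, 0, 200, 0, 0, 0, 0, 0, 0, 255, 0, 0, 0, 0, 0, 0, 255, 0, 0, 0, 0, 0, 0, 255, 0, 0, 0, 0, 0, 0, 255], "squeeze": 30}}

```text
clock: 2.67
tcp_pos: [0.575, -0.0614, 0.1545]
tool_rot: [0.998, 0.069, 0.0, -0.002]
wrist_force: [-0.8, 8.3, -4.3]
gripper_width: 0.151
```

```bash
cat >> h.py <<'E'
def arc(angs):
    a=np.radians(150-np.array(angs,float)); y=12.76*np.cos(a); z=12.76*np.sin(a)
    return [( -round(y[i]-y[0],2), -round(z[i]-z[0],2)) for i in range(len(a))]
E
python3 - <<'E'
from h import *
p,r,s=pose(); print(p,s['wrist_force'],s['gripper_width'],s['clock'])
for A in ([0,1,3,6,10,15],[15,20,26,32,38,44],[44,50,56,62,68,74],[74,80,86,92,97,102],[102,106,109.5,112.5,114.5,116]): print(A,arc(A))
E
```

```text
[ 0.57504729 -0.06138153  0.15448184] [-0.84580887  8.32838937 -4.30302447] 0.15117539769755087 2.6667
[0, 1, 3, 6, 10, 15] [(np.float64(-0.0), np.float64(-0.0)), (np.float64(-0.11), np.float64(-0.19)), (np.float64(-0.35), np.float64(-0.57)), (np.float64(-0.73), np.float64(-1.12)), (np.float64(-1.28), np.float64(-1.82)), (np.float64(-2.03), np.float64(-2.64))]
[15, 20, 26, 32, 38, 44] [(np.float64(-0.0), np.float64(-0.0)), (np.float64(-0.82), np.float64(-0.75)), (np.float64(-1.89), np.float64(-1.56)), (np.float64(-3.03), np.float64(-2.24)), (np.float64(-4.24), np.float64(-2.81)), (np.float64(-5.51), np.float64(-3.24))]
[44, 50, 56, 62, 68, 74] [(np.float64(-0.0), np.float64(-0.0)), (np.float64(-1.3), np.float64(-0.3)), (np.float64(-2.63), np.float64(-0.46)), (np.float64(-3.96), np.float64(-0.49)), (np.float64(-5.29), np.float64(-0.37)), (np.float64(-6.6), np.float64(-0.12))]
[74, 80, 86, 92, 97, 102] [(np.float64(-0.0), np.float64(-0.0)), (np.float64(-1.28), np.float64(0.39)), (np.float64(-2.51), np.float64(0.91)), (np.float64(-3.67), np.float64(1.56)), (np.float64(-4.59), np.float64(2.19)), (np.float64(-5.45), np.float64(2.9))]
[102, 106, 109.5, 112.5, 114.5, 116] [(np.float64(-0.0), np.float64(-0.0)), (np.float64(-0.64), np.float64(0.62)), (np.float64(-1.16), np.float64(1.2)), (np.float64(-1.59), np.float64(1.71)), (np.float64(-1.85), np.float64(2.07)), (np.float64(-2.04), np.float64(2.35))]
```

>>> {"api": "step_arm", "payload": {"increments": [0, -0.11, -0.19, 0, 0, 0, 255, 0, -0.35, -0.57, 0, 0, 0, 255, 0, -0.73, -1.12, 0, 0, 0, 255, 0, -1.28, -1.82, 0, 0, 0, 255, 0, -2.03, -2.64, 0, 0, 0, 255]}}

```text
clock: 3.08
tcp_pos: [0.5724, -0.0424, 0.1798]
tool_rot: [0.998, 0.069, -0.0, -0.001]
wrist_force: [2.7, 5.7, -12.3]
gripper_width: 0.148
```

>>> {"api": "step_arm", "payload": {"increments": [0, -0.82, -0.75, 0, 0, 0, 255, 0, -1.89, -1.56, 0, 0, 0, 255, 0, -3.03, -2.24, 0, 0, 0, 255, 0, -4.24, -2.81, 0, 0, 0, 255, 0, -5.51, -3.24, 0, 0, 0, 255]}}

```text
clock: 3.5
tcp_pos: [0.565, 0.0115, 0.213]
tool_rot: [0.998, 0.07, 0.0, 0.001]
wrist_force: [3.1, 1.1, -13.3]
gripper_width: 0.147
```

>>> {"api": "step_arm", "payload": {"increments": [0, -1.3, -0.3, 0, 0, 0, 255, 0, -2.63, -0.46, 0, 0, 0, 255, 0, -3.96, -0.49, 0, 0, 0, 255, 0, -5.29, -0.37, 0, 0, 0, 255, 0, -6.6, -0.12, 0, 0, 0, 255]}}

```text
clock: 3.92
tcp_pos: [0.556, 0.0776, 0.2148]
tool_rot: [0.998, 0.07, 0.001, 0.0]
wrist_force: [-0.6, -0.2, -0.9]
gripper_width: 0.149
```

>>> {"api": "step_arm", "payload": {"increments": [0, -1.28, 0.39, 0, 0, 0, 255, 0, -2.51, 0.91, 0, 0, 0, 255, 0, -3.67, 1.56, 0, 0, 0, 255, 0, -4.59, 2.19, 0, 0, 0, 255, 0, -5.45, 2.9, 0, 0, 0, 255]}}

```text
clock: 4.33
tcp_pos: [0.5484, 0.1336, 0.1846]
tool_rot: [0.998, 0.07, 0.001, -0.002]
wrist_force: [0.1, 6.3, 1.4]
gripper_width: 0.15
```

>>> {"api": "step_arm", "payload": {"increments": [0, -0.64, 0.62, 0, 0, 0, 255, 0, -1.16, 1.2, 0, 0, 0, 255, 0, -1.59, 1.71, 0, 0, 0, 255, 0, -1.85, 2.07, 0, 0, 0, 255, 0, -1.95, 2.2, 0, 0, 0, 255]}}

```text
clock: 4.75
tcp_pos: [0.5459, 0.1519, 0.1634]
tool_rot: [0.998, 0.07, 0.001, -0.001]
wrist_force: [-4.0, 1.3, 17.2]
gripper_width: 0.155
```

Run:
```python
from h import *
p,r,s=pose(); print(p,s['wrist_force'],s['gripper_width'],s['clock'])
snap("scene","s3"); snap("side","d3")
```

```text
[0.54592081 0.15191423 0.16340519] [-4.00121703  1.32606086 17.23931778] 0.1546198807076009 4.75
```

View pics/s3.png

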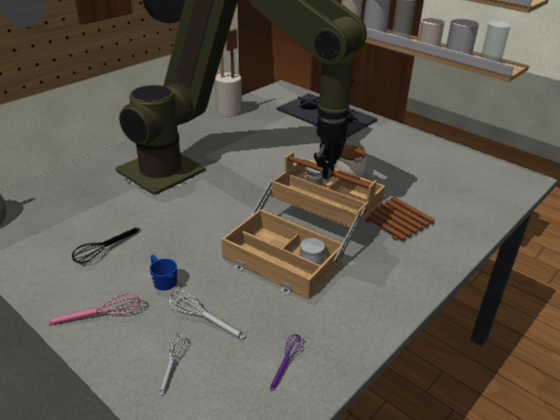

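>>> {"api": "step_arm", "payload": {"increments": [0, 0, 0, 0, 0, 0, 180, 0, 0, 0, 0, 0, 0, 120, 0, 0, 0, 0, 0, 0, 120, 0, 0, -2.0, 0, 0, 0, 110, 0, 0, -5, 0, 0, 0, 80]}}

```text
clock: 5.27
tcp_pos: [0.5427, 0.1488, 0.209]
tool_rot: [0.998, 0.07, -0.004, 0.001]
wrist_force: [1.1, 0.3, 0.4]
gripper_width: 0.683
```

>>> {"api": "step_arm", "payload": {"increments": [0, 1, -3.5, 0, 0, 0, 60, 0, 3.5, -6, 0, 0, 0, 60, 0, 7.5, -7, 0, 0, 0, 60, 0, 11.5, -7, 0, 0, 0, 60, 0, 15, -7, 0, 0, 0, 60]}}

```text
clock: 5.68
tcp_pos: [0.567, -0.001, 0.2834]
tool_rot: [0.998, 0.07, 0.001, 0.001]
wrist_force: [0.6, -0.0, -0.8]
gripper_width: 0.768
```

Run:
```python
from h import *
import pickle
p,r,s=pose(); print(p,s['wrist_force'],s['gripper_width'],s['clock'])
c,_,_=snap("wrist","w3"); pickle.dump(c,open('pics/w3_c.pkl','wb'))
go([.605,-.3275,.25],10)
```

```text
[ 0.56702043 -0.00101734  0.28340059] [ 0.6007131  -0.0446139  -0.81087216] 0.7679572320794235 5.6833
shift cm [-0.67 32.19  3.5 ] turn [ 0.43 -0.06 -2.18] rows 7.765592725931565
```

View pics/w3.png

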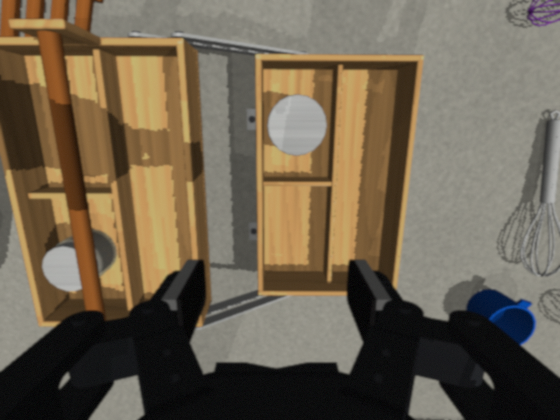

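>>> {"api": "step_arm", "payload": {"increments": [-0.1, 4, 0.4, 0, 0, -2.2, 60, -0.2, 8.1, 0.8, 0, 0, -2.2, 60, -0.3, 12.2, 1.2, 0, 0, -2.2, 60, -0.4, 16.2, 1.6, 0, 0, -2.2, 60, -0.5, 20.2, 2, 0, 0, -2.2, 60]}}

```text
clock: 6.15
tcp_pos: [0.5892, -0.2015, 0.2614]
tool_rot: [0.996, 0.089, -0.0, -0.0]
wrist_force: [1.5, 0.8, 0.6]
gripper_width: 0.763
```

Run:
```python
from h import *
import pickle
p,r,s=pose(); print(p,s['clock'])
c3=pickle.load(open('pics/w3_c.pkl','rb'))
q=plane(c3,[(257,57),(421,57),(260,294),(396,297)],.062); print(q.round(4).tolist(),q.mean(0)); print('tin',plane(c3,(297,125),.054))
c,_,_=snap("wrist","w4"); pickle.dump(c,open('pics/w4_c.pkl','wb'))
```

```text
[ 0.58920278 -0.2015313   0.2613983 ] 6.15
[[0.6923, 0.0338, 0.062], [0.7144, -0.1227, 0.062], [0.44, -0.0013, 0.062], [0.4583, -0.1605, 0.062]] [ 0.57622852 -0.06268525  0.062     ]
tin [[ 0.63523852 -0.01480484  0.054     ]]
```

View pics/w4.png

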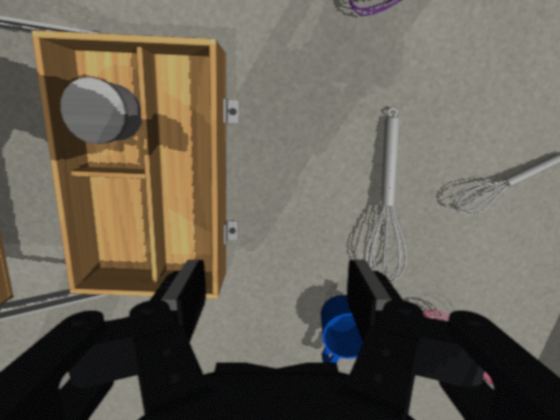

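Run:
```python
from h import *
import pickle
c=pickle.load(open('pics/w4_c.pkl','rb')); p=np.load('pics/w4_p.npy')
cv2.imwrite('pics/w4z.png',cv2.resize(p[90:300,330:430,::-1],None,fx=3.5,fy=2.8,interpolation=cv2.INTER_CUBIC))
e,j,t=[plane(c,u,z)[0] for u,z in [((391.5,107),.0075),((389.5,205),.018),((376,280),.012)]]
print(e,j,t); d=j-e; print(np.linalg.norm(d),np.degrees(np.arctan2(-d[1],-d[0])))
n=e+(j-e)*77/97; print('neck',n); u=(e-j)/np.linalg.norm((e-j)[:2]); go([*(j+u*.02)[:2],.22],np.degrees(np.arctan2(-d[1],-d[0])))
```

```text
[ 0.69397612 -0.31217404  0.0075    ] [ 0.58842504 -0.33577587  0.018     ] [ 0.49029851 -0.34776341  0.012     ]
0.10866611877350012 12.604329350802825
neck [ 0.61018815 -0.33090951  0.01583505]
shift cm [-0.34 12.25  4.11] turn [ 0.4   0.12 -2.64] rows 3.0998876259252213
```

View pics/w4z.png

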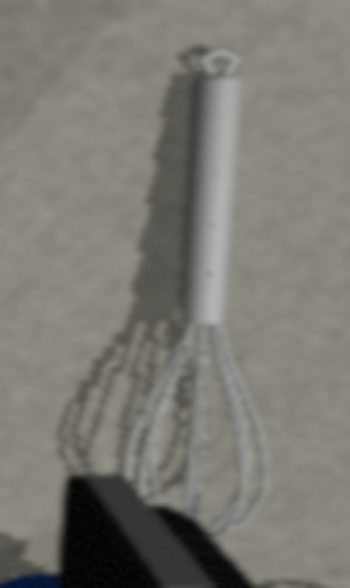

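>>> {"api": "step_arm", "payload": {"increments": [-0.1, 4, 3.3, 0, 0, -1, 60, -0.3, 8, 6, 0, 0, -1, 60, -0.4, 11, 9, 0, 0, -1, 60, -0.5, 12.2, 12, 0, 0, -1, 60, -0.5, 12.2, 14, 0, 0, -1, 60]}}

```text
clock: 6.62
tcp_pos: [0.6058, -0.3247, 0.1189]
tool_rot: [0.995, 0.096, -0.001, 0.001]
wrist_force: [-0.4, -0.4, -0.5]
gripper_width: 0.761
```

>>> {"api": "step_arm", "payload": {"increments": [0, 0, 0, 0, 0, 0, 60]}}

```text
clock: 6.7
tcp_pos: [0.6021, -0.3202, 0.1146]
tool_rot: [0.995, 0.096, -0.005, -0.004]
wrist_force: [-0.9, -1.0, -1.3]
gripper_width: 0.762
```

Run:
```python
from h import *
import pickle
p,r,s=pose(); print(p,s['clock'])
c,pp,_=snap("wrist","w5"); pickle.dump(c,open('pics/w5_c.pkl','wb'))
go([.607,-.330,.0255],11)
```

```text
[ 0.6020561  -0.32017649  0.11462549] 6.7
shift cm [0.22 1.15 9.22] turn [-0.37  0.4   0.12] rows 2.229245119036911
```

View pics/w5.png

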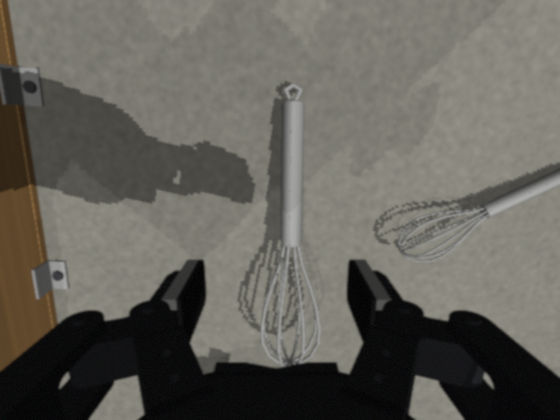

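Run:
```python
from h import *
import pickle
c=pickle.load(open('pics/w5_c.pkl','rb'))
e,j,t=[plane(c,u,z)[0] for u,z in [((293,101),.008),((290.5,246),.018),((290,365),.02)]]
print(e,j,t); d=e-j; print(np.linalg.norm(d),np.degrees(np.arctan2(d[1],d[0])), np.degrees(np.arctan2(*(e-t)[1::-1])))
n=(j+d/np.linalg.norm(d[:2])*.02); print(n); go([*n[:2],.0255],10.5)
```

```text
[ 0.68326448 -0.31586292  0.008     ] [ 0.58633356 -0.3339916   0.018     ] [ 0.48734175 -0.35410585  0.02      ]
0.09911736673710231 10.593459990542765 11.044912868472812
[ 0.60599269 -0.33031482  0.01597184]
shift cm [0.11 1.16 9.22] turn [-0.37  0.4   0.62] rows 2.2293009677493285
```

>>> {"api": "step_arm", "payload": {"increments": [0.1, 0.6, 3.5, 0, 0, 0, 70, 0.1, 1, 6.5, 0, 0, 0, 90, 0.1, 1, 8.2, 0, 0, 0, 110, 0.1, 1, 8.7, 0, 0, 0, 130, 0.1, 1, 8.7, 0, 0, 0, 150]}}

```text
clock: 7.17
tcp_pos: [0.6093, -0.3291, 0.0354]
tool_rot: [0.995, 0.098, -0.0, -0.0]
wrist_force: [0.3, -0.3, 0.6]
gripper_width: 0.412
```

>>> {"api": "step_arm", "payload": {"increments": [0, 0, 0, 0, 0, 0, 150]}}

```text
clock: 7.25
tcp_pos: [0.6106, -0.3301, 0.0374]
tool_rot: [0.995, 0.098, 0.001, 0.001]
wrist_force: [0.5, -0.0, 0.4]
gripper_width: 0.414
```

Run:
```python
from h import *
p,r,s=pose(); print(p,s['clock'],s['wrist_force'])
snap("wrist","w6")
go([.606,-.330,.0255],10.6)
```

```text
[ 0.6105651  -0.33007474  0.03743683] 7.25 [ 0.49322483 -0.0027676   0.35549945]
shift cm [-0.47 -0.14  1.24] turn [ 0.15 -0.17  0.67] rows 0.31971209170185955
```

View pics/w6.png

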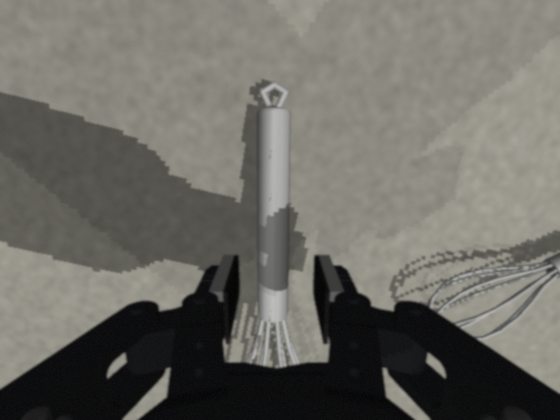

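>>> {"api": "step_arm", "payload": {"increments": [-0.3, -0.1, 0.6, 0, 0, 0, 150, -0.3, -0.1, 1.0, 0, 0, 0, 150, -0.3, -0.1, 1.0, 0, 0, 0, 150, -0.3, -0.1, 1.0, 0, 0, 0, 150]}}

```text
clock: 7.63
tcp_pos: [0.6058, -0.3298, 0.0255]
tool_rot: [0.995, 0.098, -0.0, -0.0]
wrist_force: [0.0, -1.4, 0.3]
gripper_width: 0.415
```

>>> {"api": "step_arm", "payload": {"increments": [0, 0, 0, 0, 0, 0, 255, 0, 0, 0, 0, 0, 0, 255, 0, 0, 0, 0, 0, 0, 255, 0, 0, 0, 0, 0, 0, 255, 0, 0, 0, 0, 0, 0, 255], "squeeze": 40}}

```text
clock: 8.05
tcp_pos: [0.6062, -0.33, 0.0256]
tool_rot: [0.995, 0.098, 0.0, 0.0]
wrist_force: [-1.0, 0.8, 2.0]
gripper_width: 0.161
```

>>> {"api": "step_arm", "payload": {"increments": [0, 0, -0.6, 0, 0, 0, 255, 0, 0, -1.8, 0, 0, 0, 255, 0, 0, -3.6, 0, 0, 0, 255, 0, 0, -6, 0, 0, 0, 255, 0, 0, -9, 0, 0, 0, 255]}}

```text
clock: 8.47
tcp_pos: [0.6049, -0.3292, 0.1151]
tool_rot: [0.995, 0.098, -0.001, -0.001]
wrist_force: [0.4, 0.6, -0.6]
gripper_width: 0.162
```

>>> {"api": "step_arm", "payload": {"increments": [0, 0, -1, 0, 0, 0, 255, 0, 0, -1, 0, 0, 0, 255]}}

```text
clock: 8.63
tcp_pos: [0.6084, -0.3313, 0.1299]
tool_rot: [0.995, 0.098, 0.003, 0.003]
wrist_force: [0.9, 0.4, -1.2]
gripper_width: 0.158
```

Run:
```python
from h import *
p,r,s=pose(); print(p,s['clock'],s['wrist_force'],s['gripper_width'])
snap("wrist","w7"); snap("side","d7")
b=np.array([.5765,-.062]);a=np.radians(8.0)
def bw(x,y): return b+np.array([np.cos(a)*x-np.sin(a)*y,np.sin(a)*x+np.cos(a)*y])
# neck target: whisk centre in channel: head->-x ; end at -x? end-to-tip span: neck is 77 from end(+x), 123 from tip
print(bw(.023,-.0415)); go([*bw(.023,-.0415),.13],8.2)
```

```text
[ 0.60844199 -0.33133443  0.12988001] 8.6333 [ 0.93926764  0.35573593 -1.24931229] 0.15793547459330748
[ 0.60505185 -0.09989514]
shift cm [  4.39 -22.56  -0.46] turn [ 0.02 -0.02  3.02] rows 5.513199557158215
```

View pics/w7.png

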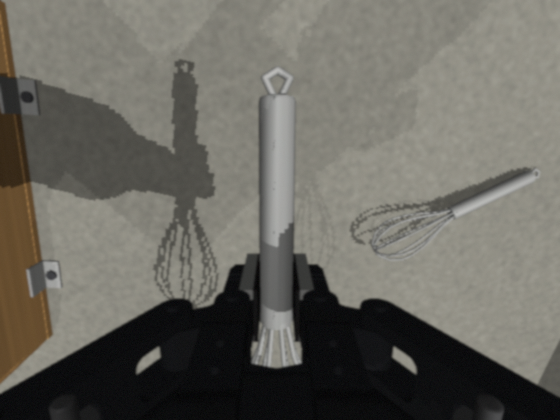

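View pics/d7.png

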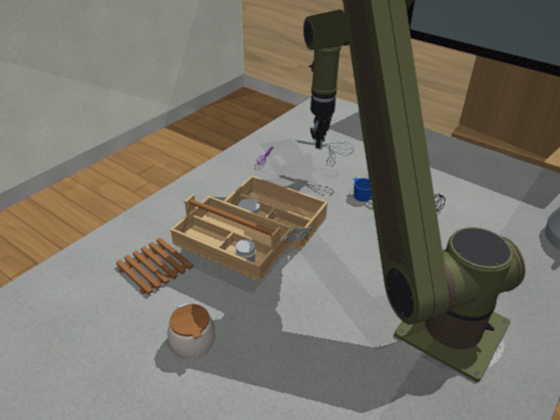

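>>> {"api": "step_arm", "payload": {"increments": [0.7, -3.7, -0.3, 0, 0, 1, 255, 1.4, -7.6, -0.4, 0, 0, 2, 255, 2.1, -11.5, -0.4, 0, 0, 3, 255, 2.8, -15.4, -0.4, 0, 0, 3.2, 255, 3.5, -19, -0.4, 0, 0, 3.2, 255]}}

```text
clock: 9.15
tcp_pos: [0.6011, -0.1343, 0.1268]
tool_rot: [0.998, 0.07, -0.002, -0.001]
wrist_force: [0.2, 0.1, -0.9]
gripper_width: 0.161
```

>>> {"api": "step_arm", "payload": {"increments": [0.5, -2.2, 0, 0, 0, 0, 255, 0.6, -3.2, 0, 0, 0, 0, 255, 0.6, -3.2, 0, 0, 0, 0, 255, 0.6, -3.2, 0, 0, 0, 0, 255]}}

```text
clock: 9.48
tcp_pos: [0.6042, -0.1042, 0.128]
tool_rot: [0.998, 0.071, -0.001, 0.0]
wrist_force: [0.3, 0.6, -0.5]
gripper_width: 0.165
```

```bash
cat >> h.py <<'E'
def bw(x,y,b=(.5765,-.062)):
    a=np.radians(8.0); return np.array(b)+np.array([np.cos(a)*x-np.sin(a)*y,np.sin(a)*x+np.cos(a)*y])
E
python3 - <<'E'
from h import *
import pickle
p,r,s=pose(); print(p,s['clock'],s['gripper_width'])
c,_,_=snap("wrist","w8"); pickle.dump(c,open('pics/w8_c.pkl','wb'))
go([*bw(.02,-.0415),.13],8.0)
E
```

```text
[ 0.6041985  -0.10422865  0.12799936] 9.4833 0.16501674317282466
shift cm [-0.18 -0.51 -0.17] turn [0.02 0.09 0.02] rows 0.13533319348622713
```

View pics/w8.png

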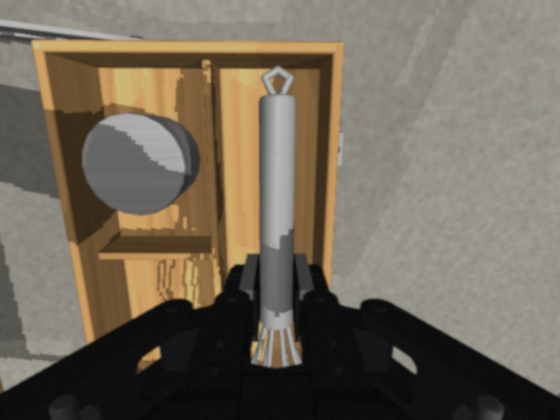

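>>> {"api": "step_arm", "payload": {"increments": [-0.1, -0.4, 2, 0, 0, 0, 255, -0.2, -0.4, 4.5, 0, 0, 0, 255, -0.2, -0.4, 6.5, 0, 0, 0, 255, -0.2, -0.4, 8, 0, 0, 0, 255, -0.2, -0.4, 8.6, 0, 0, 0, 255]}}

```text
clock: 9.95
tcp_pos: [0.6007, -0.1023, 0.0406]
tool_rot: [0.998, 0.069, -0.002, -0.0]
wrist_force: [-3.3, -0.3, 10.3]
gripper_width: 0.164
```

>>> {"api": "step_arm", "payload": {"increments": [0, 0, 0.4, 0, 0, 0, 255, 0, 0, 0.8, 0, 0, 0, 255, 0, 0, 0.9, 0, 0, 0, 255, 0, 0, 0.9, 0, 0, 0, 255]}}

```text
clock: 10.28
tcp_pos: [0.601, -0.1027, 0.0398]
tool_rot: [0.998, 0.069, -0.0, 0.001]
wrist_force: [-14.9, 1.3, 34.6]
gripper_width: 0.16
```

Run:
```python
from h import *
p,r,s=pose(); print(p,s['clock'],s['gripper_width'],s['wrist_force'])
go([*bw(.02,-.0415),.0315],8.0)
snap("wrist","w9")
```

```text
[ 0.60099899 -0.10268317  0.03984002] 10.2833 0.16015491069315207 [-14.88943451   1.29636613  34.601914  ]
shift cm [ 0.14 -0.22  0.83] turn [ 0.13  0.03 -0.07] rows 0.2095353266464548
```

View pics/w9.png

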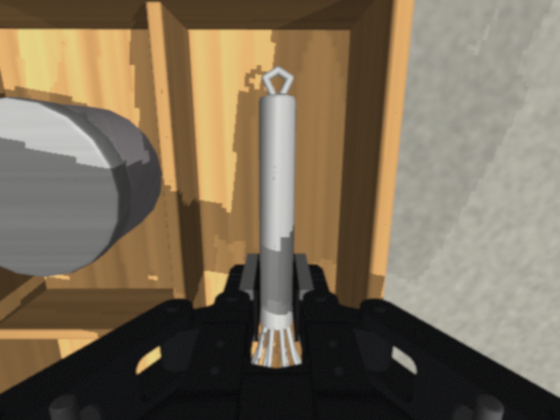

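>>> {"api": "step_arm", "payload": {"increments": [0, 0, -0.4, 0, 0, 0, 255, 0, 0, -0.7, 0, 0, 0, 255, 0, 0, -0.7, 0, 0, 0, 255]}}

```text
clock: 10.58
tcp_pos: [0.6036, -0.102, 0.0427]
tool_rot: [0.998, 0.069, 0.002, 0.001]
wrist_force: [0.4, -0.1, -1.7]
gripper_width: 0.158
```

Run:
```python
from h import *
p,r,s=pose(); print(p,s['clock'],s['gripper_width'],s['wrist_force'])
c,im,d=snap("scene","s9")
cv2.imwrite('pics/s9z.png',cv2.resize(im[180:320,210:360,::-1],None,fx=4,fy=4,interpolation=cv2.INTER_CUBIC))
```

```text
[ 0.60357921 -0.10195128  0.04273436] 10.5833 0.1584683177395676 [ 0.42153506 -0.1438341  -1.69620849]
```

View pics/s9z.png

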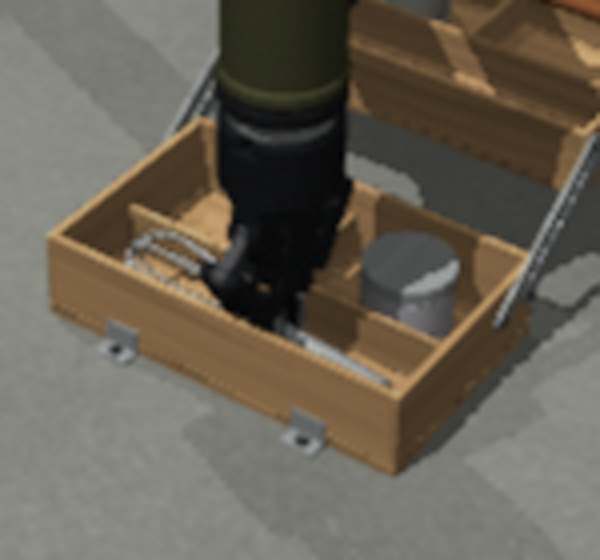

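>>> {"api": "step_arm", "payload": {"increments": [0, 0, 0.2, 0, 0, 0, 255, 0, 0, 0.2, 0, 0, 0, 208, 0, 0, 0.2, 0, 0, 0, 198, 0, 0, 0.2, 0, 0, 0, 190, 0, 0, 0.2, 0, 0, 0, 182]}}

```text
clock: 11.05
tcp_pos: [0.6024, -0.0968, 0.04]
tool_rot: [0.998, 0.069, 0.0, -0.003]
wrist_force: [-1.9, 15.2, 12.1]
gripper_width: 0.286
```

Run:
```python
from h import *
p,r,s=pose(); print(p,s['clock'],s['gripper_width'],s['wrist_force'])
snap("wrist","w10")
```

```text
[ 0.60241056 -0.09679601  0.04003644] 11.05 0.2864733301102613 [-1.90206562 15.24039855 12.10379816]
```

View pics/w10.png

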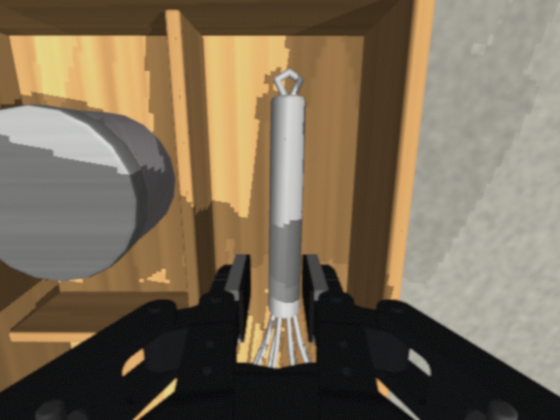

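>>> {"api": "step_arm", "payload": {"increments": [0, 0, -0.5, 0, 0, 0, 185, 0, 0, -1.5, 0, 0, 0, 185, 0, 0, -3, 0, 0, 0, 185, 0, 0, -6, 0, 0, 0, 185, 0, 0, -9.5, 0, 0, 0, 150]}}

```text
clock: 11.52
tcp_pos: [0.6007, -0.1007, 0.133]
tool_rot: [0.998, 0.07, -0.003, -0.001]
wrist_force: [0.1, 0.6, -0.4]
gripper_width: 0.401
```

>>> {"api": "step_arm", "payload": {"increments": [0, 0, -3, 0, 0, 0, 100, 0, 0, -4, 0, 0, 0, 100]}}

```text
clock: 11.68
tcp_pos: [0.6052, -0.1018, 0.1793]
tool_rot: [0.998, 0.07, 0.004, 0.001]
wrist_force: [0.7, 0.1, 0.5]
gripper_width: 0.603
```

Run:
```python
from h import *
import pickle
p,r,s=pose(); print(p,s['clock'],s['gripper_width'],s['wrist_force'])
c,_,_=snap("wrist","w11"); pickle.dump(c,open('pics/w11_c.pkl','wb')); snap("scene","s11")
c,im,d=snap("scene","s11")
cv2.imwrite('pics/s11z.png',cv2.resize(im[180:320,210:360,::-1],None,fx=4,fy=4,interpolation=cv2.INTER_CUBIC))
```

```text
[ 0.60517221 -0.10175859  0.17933721] 11.6833 0.6026697316111631 [0.73900566 0.12287222 0.5325052 ]
```

View pics/w11.png

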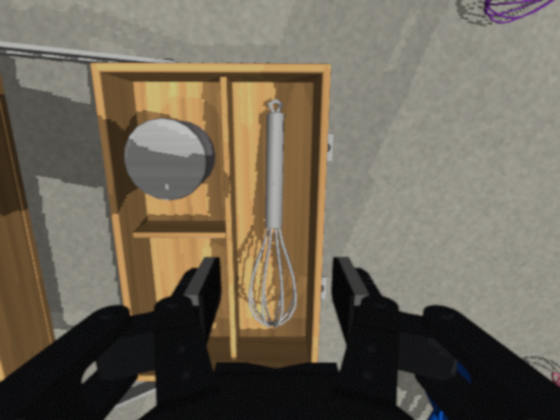

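View pics/s11z.png

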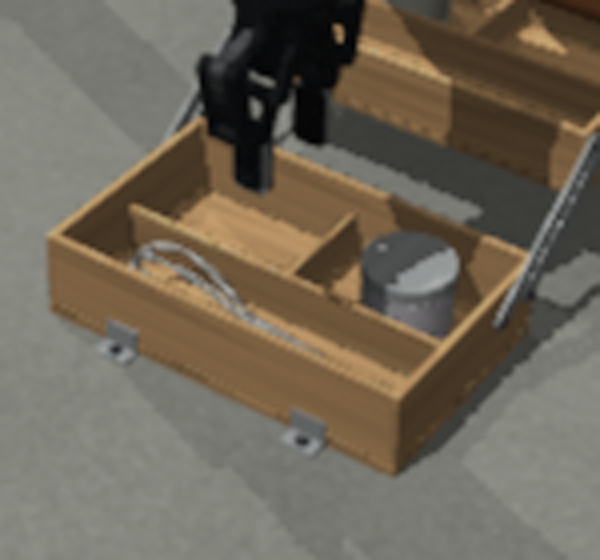

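Run:
```python
from h import *
go([.381,-.3085,.15],-11)
```

```text
shift cm [-24.85  17.46   2.46] turn [ 0.04 -0.1  19.  ] rows 7.306609189882645
```

>>> {"api": "step_arm", "payload": {"increments": [-3.2, 2.2, 0, 0, 0, 3, 100, -6.6, 4.6, 0, 0, 0, 7, 100, -10, 7, 0, 0, 0, 12, 100, -13.4, 9.4, 0, 0, 0, 16, 100, -16.8, 11.8, 0, 0, 0, 19, 100]}}

```text
clock: 12.25
tcp_pos: [0.4494, -0.2408, 0.1717]
tool_rot: [0.995, -0.097, -0.002, -0.001]
wrist_force: [-0.0, -1.6, 0.3]
gripper_width: 0.604
```

Run:
```python
from h import *
go([.381,-.3085,.15],-11)
```

```text
shift cm [-5.4   7.97  2.19] turn [-0.09  0.28 -0.13] rows 2.3665278444526714
```

>>> {"api": "step_arm", "payload": {"increments": [-2.2, 3.3, 0.8, 0, 0, 0, 100, -4.4, 6.4, 1.6, 0, 0, 0, 100, -5.4, 7.9, 2.2, 0, 0, 0, 100, -5.4, 7.9, 2.2, 0, 0, 0, 100, -5.4, 7.9, 2.2, 0, 0, 0, 100]}}

```text
clock: 12.67
tcp_pos: [0.3824, -0.3076, 0.1501]
tool_rot: [0.995, -0.097, -0.002, -0.002]
wrist_force: [0.3, -0.5, 0.6]
gripper_width: 0.608
```

Run:
```python
from h import *
import pickle
p,r,s=pose(); print(p,s['clock'])
c,pp,_=snap("wrist","w12"); pickle.dump(c,open('pics/w12_c.pkl','wb'))
H,S,V=cv2.split(cv2.cvtColor(pp,cv2.COLOR_RGB2HSV))
m=((H>105)&(H<128)&(S>150)).astype(np.uint8)
cn=max(cv2.findContours(m,cv2.RETR_EXTERNAL,cv2.CHAIN_APPROX_NONE)[0],key=cv2.contourArea)[:,0]
q=plane(c,cn,.05)[:,:2]; ctr=np.array([.430,-.318])
for _ in range(10):
    r=np.linalg.norm(q-ctr,axis=1); k=abs(r-.032)<.005
    A=np.c_[2*q[k],np.ones(k.sum())]; s=np.linalg.lstsq(A,(q[k]**2).sum(1),rcond=None)[0]; ctr=s[:2]
print(ctr,np.sqrt(s[2]+ctr@ctr),k.sum())
q=plane(c,cn,.047)[:,:2];r=np.linalg.norm(q-ctr,axis=1); h=(q[(r>.045)]-ctr).mean(0) if (r>.045).any() else np.zeros(2); print(r.max(),np.degrees(np.arctan2(h[1],h[0])))
```

```text
[ 0.38243436 -0.30757258  0.15010865] 12.6667
[ 0.42999353 -0.31869057] 0.03136219459851924 265
0.061543930871412356 169.3324446234422
```

View pics/w12.png

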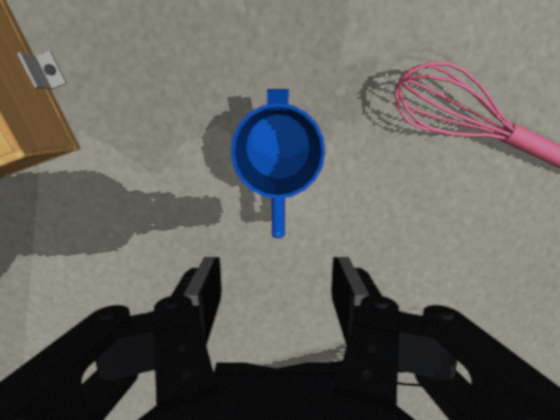

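>>> {"api": "step_arm", "payload": {"increments": [-0.1, 0.1, 3.5, 0, 0, 0, 120, -0.1, 0.1, 6.8, 0, 0, 0, 140, -0.1, 0.1, 9.2, 0, 0, 0, 150, -0.1, 0.1, 10.5, 0, 0, 0, 160, -0.1, 0.1, 10.5, 0, 0, 0, 170]}}

```text
clock: 13.13
tcp_pos: [0.3825, -0.306, 0.0442]
tool_rot: [0.996, -0.095, -0.003, -0.002]
wrist_force: [0.9, 0.5, -0.3]
gripper_width: 0.332
```

>>> {"api": "step_arm", "payload": {"increments": [0, 0, 0, 0, 0, 0, 175, 0, 0, 0, 0, 0, 0, 175]}}

```text
clock: 13.3
tcp_pos: [0.3844, -0.3087, 0.0478]
tool_rot: [0.995, -0.095, 0.0, 0.0]
wrist_force: [0.1, 0.2, -1.2]
gripper_width: 0.317
```

Run:
```python
from h import *
p,r,s=pose(); print(p,s['clock'],s['wrist_force'])
snap("wrist","w13"); go([.381,-.309,.045],-10.8)
```

```text
[ 0.3843996  -0.30865152  0.0478162 ] 13.3 [ 0.07871043  0.24781917 -1.23678334]
shift cm [-0.34  0.06  0.32] turn [ 0.06 -0.11 -0.11] rows 0.11431281876392324
```

View pics/w13.png

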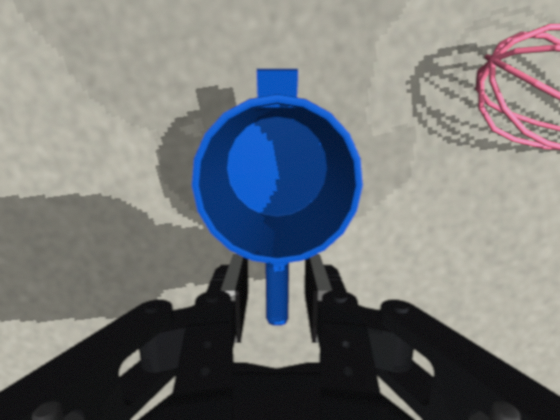

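>>> {"api": "step_arm", "payload": {"increments": [-0.2, 0, 0.2, 0, 0, 0, 190, -0.2, 0, 0.2, 0, 0, 0, 220, -0.2, 0, 0.2, 0, 0, 0, 255, -0.2, 0, 0.2, 0, 0, 0, 255, -0.2, 0, 0.2, 0, 0, 0, 255], "squeeze": 40}}

```text
clock: 13.77
tcp_pos: [0.3814, -0.3085, 0.0461]
tool_rot: [0.995, -0.096, 0.0, 0.0]
wrist_force: [0.0, 0.6, 6.6]
gripper_width: 0.11
```

>>> {"api": "step_arm", "payload": {"increments": [0, 0, 0, 0, 0, 0, 255, 0, 0, -0.5, 0, 0, 0, 255, 0, 0, -1.8, 0, 0, 0, 255, 0, 0, -4, 0, 0, 0, 255, 0, 0, -7, 0, 0, 0, 255]}}

```text
clock: 14.18
tcp_pos: [0.3798, -0.3073, 0.1145]
tool_rot: [0.995, -0.096, -0.002, -0.002]
wrist_force: [-0.8, -1.1, -1.0]
gripper_width: 0.104
```

>>> {"api": "step_arm", "payload": {"increments": [0, 0, -3, 0, 0, 0, 255, 0, 0, -4, 0, 0, 0, 255, 0, 0, -4, 0, 0, 0, 255]}}

```text
clock: 14.43
tcp_pos: [0.3828, -0.3102, 0.1586]
tool_rot: [0.995, -0.096, 0.003, 0.002]
wrist_force: [0.1, 0.1, -1.0]
gripper_width: 0.107
```

Run:
```python
from h import *
p,r,s=pose(); print(p,s['clock'],s['wrist_force'],s['gripper_width'])
import pickle
c,im,_=snap("wrist","w14"); pickle.dump(c,open('pics/w14_c.pkl','wb'))
c,im,_=snap("side","d14"); cv2.imwrite('pics/d14z.png',cv2.resize(im[100:220,300:460,::-1],None,fx=4,fy=4,interpolation=cv2.INTER_CUBIC))
go([*bw(-.102,.0365),.155],8)
```

```text
[ 0.38283782 -0.31015739  0.15857648] 14.4333 [ 0.14997056  0.11886123 -0.96277691] 0.1071454931844853
shift cm [  3.65 -28.05   0.04] turn [  0.03  -0.03 -18.99] rows 6.783810485236581
```

View pics/w14.png

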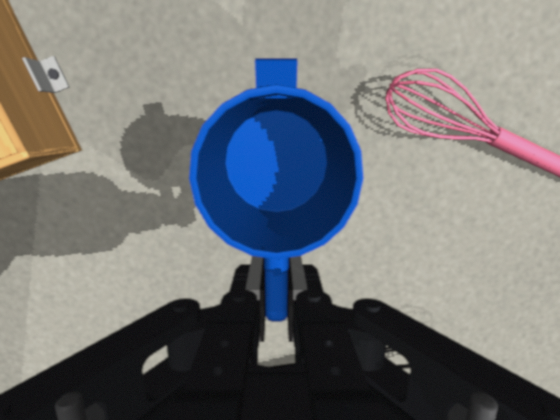

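View pics/d14z.png

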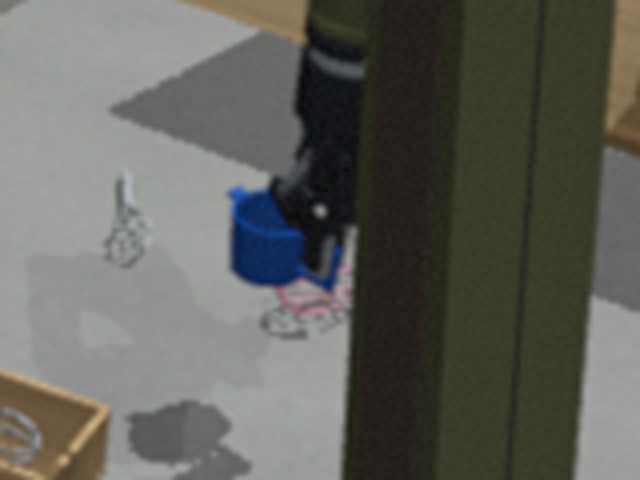

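>>> {"api": "step_arm", "payload": {"increments": [0.5, -4, 0, 0, 0, -3, 255, 1, -8, 0, 0, 0, -7, 255, 1.5, -12, 0, 0, 0, -11, 255, 2, -16, 0, 0, 0, -15, 255, 2.6, -20, 0, 0, 0, -19, 255]}}

```text
clock: 14.95
tcp_pos: [0.4434, -0.115, 0.1535]
tool_rot: [0.997, 0.071, -0.002, -0.001]
wrist_force: [0.8, 0.0, 0.2]
gripper_width: 0.105
```

Run:
```python
from h import *
p,r,s=pose(); print(p,s['clock'],s['gripper_width'])
go([*bw(-.102,.0365),.155],8)
```

```text
[ 0.4434112  -0.11503924  0.15350835] 14.95 0.10547023807920655
shift cm [ 3.74 -7.04 -0.15] turn [-0.11  0.21  0.15] rows 1.9116437706307676
```

>>> {"api": "step_arm", "payload": {"increments": [1.5, -2.8, 0, 0, 0, 0, 255, 3, -5.6, 0, 0, 0, 0, 255, 3.7, -7, 0, 0, 0, 0, 255, 3.7, -7, 0, 0, 0, 0, 255, 3.7, -7, 0, 0, 0, 0, 255]}}

```text
clock: 15.37
tcp_pos: [0.4706, -0.0418, 0.1537]
tool_rot: [0.997, 0.071, -0.002, -0.0]
wrist_force: [0.6, 0.6, -0.1]
gripper_width: 0.11
```

Run:
```python
from h import *
import pickle
p,r,s=pose(); print(p,s['clock'],s['gripper_width'])
c,im,_=snap("wrist","w15"); pickle.dump(c,open('pics/w15_c.pkl','wb'))
go([*bw(-.102,.0365),.155],8)
```

```text
[ 0.47062112 -0.04179695  0.15373549] 15.3667 0.11015844244587886
shift cm [ 0.02 -0.25 -0.1 ] turn [-0.02  0.19  0.09] rows 0.06604591577205658
```

View pics/w15.png

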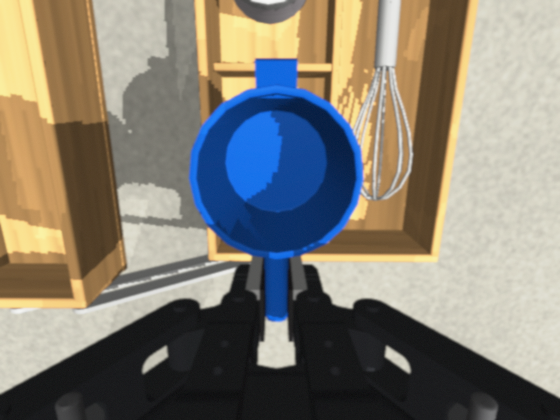

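>>> {"api": "step_arm", "payload": {"increments": [0, -0.2, 2.5, 0, 0, 0, 255, 0, -0.2, 5, 0, 0, 0, 255, 0, -0.2, 6.8, 0, 0, 0, 255, 0, -0.2, 7.5, 0, 0, 0, 255, 0, -0.2, 7.5, 0, 0, 0, 255]}}

```text
clock: 15.83
tcp_pos: [0.4693, -0.0415, 0.0784]
tool_rot: [0.998, 0.069, -0.003, -0.0]
wrist_force: [-0.1, 0.2, -0.7]
gripper_width: 0.105
```

Run:
```python
from h import *
import pickle
p,r,s=pose(); print(p,s['clock'],s['gripper_width'],s['wrist_force'])
c,im,_=snap("wrist","w16"); pickle.dump(c,open('pics/w16_c.pkl','wb'))
go([*bw(-.102,.0365),.052],8)
```

```text
[ 0.46930845 -0.04153984  0.07841911] 15.8333 0.10484298173127868 [-0.08644197  0.19716386 -0.66153598]
shift cm [ 0.03 -0.14  2.75] turn [-0.04  0.15 -0.07] rows 0.6614584163490776
```

View pics/w16.png

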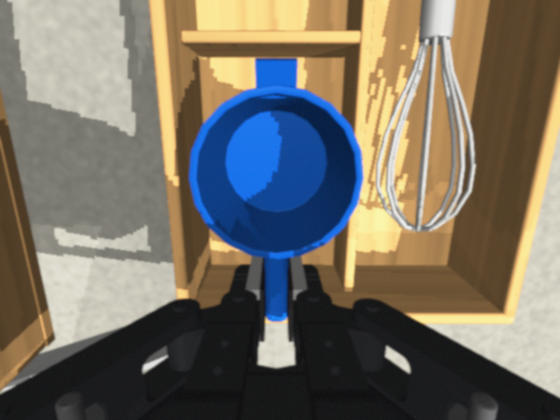

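>>> {"api": "step_arm", "payload": {"increments": [0, 0, 1, 0, 0, 0, 255, 0, 0, 1.8, 0, 0, 0, 255, 0, 0, 2.3, 0, 0, 0, 255, 0, 0, 2.6, 0, 0, 0, 255, 0, 0, 2.6, 0, 0, 0, 255]}}

```text
clock: 16.3
tcp_pos: [0.4712, -0.0407, 0.0541]
tool_rot: [0.998, 0.07, -0.0, -0.0]
wrist_force: [-0.2, -0.2, 0.8]
gripper_width: 0.104
```

Run:
```python
from h import *
p,r,s=pose(); print(p,s['clock'],s['gripper_width'],s['wrist_force'])
```

```text
[ 0.47123688 -0.04071242  0.0541212 ] 16.3 0.10364304293793936 [-0.204639   -0.17470477  0.77074791]
```

>>> {"api": "step_arm", "payload": {"increments": [0, 0, 0.1, 0, 0, 0, 255, 0, 0, 0.2, 0, 0, 0, 255, 0, 0, 0.3, 0, 0, 0, 255, 0, 0, 0.3, 0, 0, 0, 255]}}

```text
clock: 16.63
tcp_pos: [0.4717, -0.0407, 0.0521]
tool_rot: [0.998, 0.07, 0.0, 0.0]
wrist_force: [-1.1, 0.3, 4.6]
gripper_width: 0.106
```

>>> {"api": "step_arm", "payload": {"increments": [0, 0, 0, 0, 0, 0, 215, 0, 0, 0, 0, 0, 0, 200, 0, 0, 0, 0, 0, 0, 192, 0, 0, 0, 0, 0, 0, 192, 0, 0, -0.6, 0, 0, 0, 192]}}

```text
clock: 17.05
tcp_pos: [0.4706, -0.0404, 0.0567]
tool_rot: [0.998, 0.07, -0.001, -0.0]
wrist_force: [-0.0, -0.4, 0.1]
gripper_width: 0.251
```

>>> {"api": "step_arm", "payload": {"increments": [0, 0, -1, 0, 0, 0, 192, 0, 0, -2.5, 0, 0, 0, 192, 0, 0, -5, 0, 0, 0, 192, 0, 0, -8.5, 0, 0, 0, 180, 0, 0, -12, 0, 0, 0, 130]}}

```text
clock: 17.47
tcp_pos: [0.4703, -0.0404, 0.1782]
tool_rot: [0.998, 0.07, -0.001, -0.0]
wrist_force: [0.8, -0.1, -0.5]
gripper_width: 0.421
```

>>> {"api": "step_arm", "payload": {"increments": [0, -1, -3, 0, 0, 0, 110, 0, -2, -4, 0, 0, 0, 110]}}

```text
clock: 17.63
tcp_pos: [0.4712, -0.0212, 0.2222]
tool_rot: [0.998, 0.069, 0.004, 0.001]
wrist_force: [1.3, -0.2, -0.3]
gripper_width: 0.564
```

Run:
```python
from h import *
import pickle
p,r,s=pose(); print(p,s['clock'],s['gripper_width'],s['wrist_force'])
c,im,_=snap("wrist","w17"); pickle.dump(c,open('pics/w17_c.pkl','wb'))
c,im,d=snap("scene","s17")
cv2.imwrite('pics/s17z.png',cv2.resize(im[160:320,210:410,::-1],None,fx=3.7,fy=3.7,interpolation=cv2.INTER_CUBIC))
go([*bw(0,.215),.21],8)
```

```text
[ 0.47118581 -0.02115577  0.22224314] 17.6333 0.5638154973442363 [ 1.27461202 -0.16448044 -0.33525181]
shift cm [ 10.   -15.84   1.01] turn [ 0.05 -0.31  0.09] rows 4.498713704550708
```

View pics/w17.png

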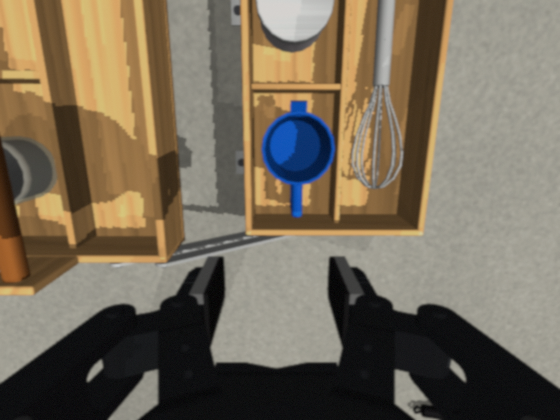

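View pics/s17z.png

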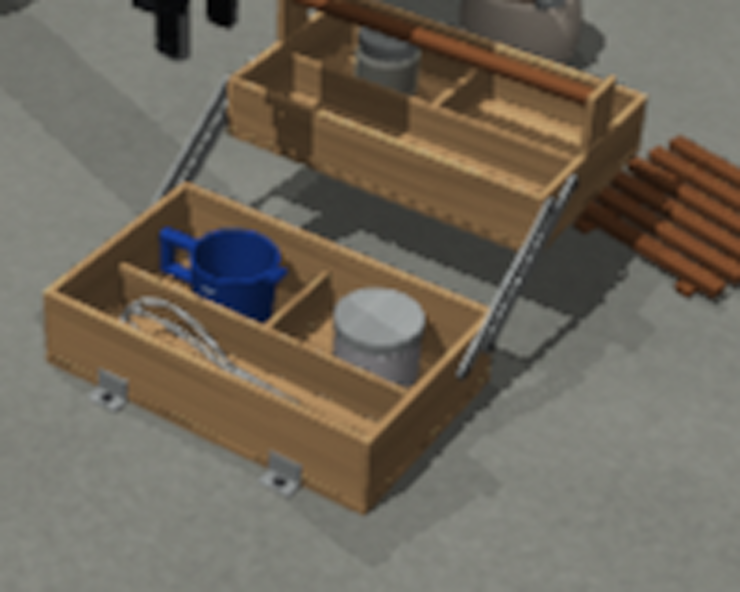

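>>> {"api": "step_arm", "payload": {"increments": [2.2, -3.4, 0, 0, 0, 0, 100, 4.4, -6.8, 0, 0, 0, 0, 100, 6.6, -10.2, 0, 0, 0, 0, 100, 8.8, -13.6, 0, 0, 0, 0, 100, 10, -15.7, 0, 0, 0, 0, 100]}}

```text
clock: 18.15
tcp_pos: [0.5464, 0.1516, 0.2149]
tool_rot: [0.997, 0.071, -0.001, -0.0]
wrist_force: [0.9, -0.1, -0.2]
gripper_width: 0.607
```

>>> {"api": "step_arm", "payload": {"increments": [0, 0, 0.3, 0, 0, 0, 100, 0, 0, 0.3, 0, 0, 0, 100]}}

```text
clock: 18.32
tcp_pos: [0.5445, 0.1493, 0.2113]
tool_rot: [0.997, 0.071, -0.003, 0.001]
wrist_force: [-0.5, -0.2, -0.4]
gripper_width: 0.605
```

Run:
```python
from h import *
import pickle
p,r,s=pose(); print(p,s['clock'],s['gripper_width'])
c,im,d=snap("wrist","w18"); pickle.dump(c,open('pics/w18_c.pkl','wb'))
go([.546,.152,.162],8)
```

```text
[0.54449123 0.14926388 0.21125052] 18.3167 0.6050579169447076
shift cm [ 0.28 -0.36  4.96] turn [0.07 0.32 0.11] rows 1.1955030597652354
```

View pics/w18.png

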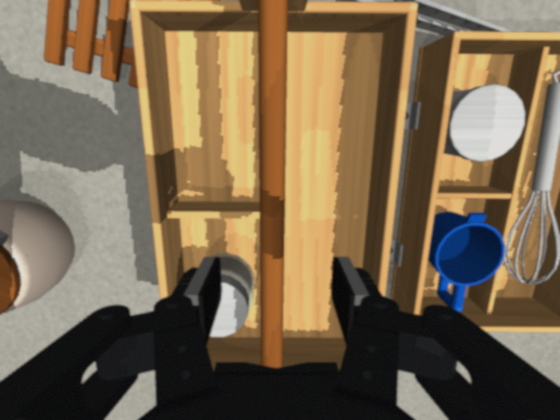

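>>> {"api": "step_arm", "payload": {"increments": [0.1, -0.1, 2.5, 0, 0, 0, 110, 0.1, -0.1, 4.2, 0, 0, 0, 130, 0.1, -0.1, 4.9, 0, 0, 0, 150, 0.1, -0.1, 4.9, 0, 0, 0, 170, 0.1, -0.1, 4.9, 0, 0, 0, 190], "squeeze": 30}}

```text
clock: 18.78
tcp_pos: [0.546, 0.1486, 0.165]
tool_rot: [0.998, 0.069, -0.001, 0.0]
wrist_force: [-0.0, -0.5, 1.2]
gripper_width: 0.257
```

>>> {"api": "step_arm", "payload": {"increments": [0, 0, 0, 0, 0, 0, 210, 0, 0, 0, 0, 0, 0, 255, 0, 0, 0, 0, 0, 0, 255, 0, 0, 0, 0, 0, 0, 255, 0, 0, 0, 0, 0, 0, 255], "squeeze": 30}}

```text
clock: 19.2
tcp_pos: [0.546, 0.1513, 0.1662]
tool_rot: [0.998, 0.07, -0.0, -0.002]
wrist_force: [-1.7, 5.7, -1.3]
gripper_width: 0.147
```

Run:
```python
from h import *
p,r,s=pose(); print(p,s['wrist_force'],s['gripper_width'],s['clock'])
for A in ([115,114,112,109,105,100],[100,95,89,83,77,71],[71,65,59,53,47,41],[41,35,29,23,18,13],[13,9,6,3.5,1.5,0]): print([(float(a),float(b)) for a,b in arc(A)])
```

```text
[0.54599255 0.15133827 0.16618893] [-1.65319427  5.65439712 -1.26704992] 0.1472117413549415 19.2
[(-0.0, -0.0), (0.13, -0.18), (0.4, -0.54), (0.82, -1.05), (1.43, -1.7), (2.25, -2.46)]
[(-0.0, -0.0), (0.88, -0.68), (2.02, -1.39), (3.22, -1.97), (4.47, -2.43), (5.77, -2.75)]
[(-0.0, -0.0), (1.32, -0.19), (2.66, -0.23), (3.99, -0.14), (5.31, 0.09), (6.59, 0.46)]
[(-0.0, -0.0), (1.24, 0.5), (2.42, 1.13), (3.52, 1.87), (4.38, 2.58), (5.18, 3.36)]
[(-0.0, -0.0), (0.58, 0.67), (0.99, 1.2), (1.31, 1.66), (1.55, 2.04), (1.72, 2.32)]
```

>>> {"api": "step_arm", "payload": {"increments": [0, 0.13, -0.18, 0, 0, 0, 255, 0, 0.4, -0.54, 0, 0, 0, 255, 0, 0.82, -1.05, 0, 0, 0, 255, 0, 1.43, -1.7, 0, 0, 0, 255, 0, 2.25, -2.46, 0, 0, 0, 255]}}

```text
clock: 19.62
tcp_pos: [0.549, 0.129, 0.1907]
tool_rot: [0.998, 0.07, -0.0, -0.002]
wrist_force: [-1.4, 4.0, -4.1]
gripper_width: 0.149
```

>>> {"api": "step_arm", "payload": {"increments": [0, 0.88, -0.68, 0, 0, 0, 255, 0, 2.02, -1.39, 0, 0, 0, 255, 0, 3.22, -1.97, 0, 0, 0, 255, 0, 4.47, -2.43, 0, 0, 0, 255, 0, 5.77, -2.75, 0, 0, 0, 255]}}

```text
clock: 20.03
tcp_pos: [0.5573, 0.069, 0.2183]
tool_rot: [0.998, 0.07, -0.0, 0.0]
wrist_force: [-3.3, 1.6, -1.9]
gripper_width: 0.147
```

>>> {"api": "step_arm", "payload": {"increments": [0, 1.32, -0.19, 0, 0, 0, 255, 0, 2.66, -0.23, 0, 0, 0, 255, 0, 3.99, -0.14, 0, 0, 0, 255, 0, 5.31, 0.09, 0, 0, 0, 255, 0, 6.59, 0.46, 0, 0, 0, 255]}}

```text
clock: 20.45
tcp_pos: [0.5664, 0.0031, 0.2117]
tool_rot: [0.998, 0.07, -0.001, 0.0]
wrist_force: [-3.4, 1.5, -7.6]
gripper_width: 0.152
```

>>> {"api": "step_arm", "payload": {"increments": [0, 1.24, 0.5, 0, 0, 0, 255, 0, 2.42, 1.13, 0, 0, 0, 255, 0, 3.52, 1.87, 0, 0, 0, 255, 0, 4.38, 2.58, 0, 0, 0, 255, 0, 5.18, 3.36, 0, 0, 0, 255]}}

```text
clock: 20.87
tcp_pos: [0.5732, -0.0464, 0.1772]
tool_rot: [0.998, 0.07, -0.002, -0.001]
wrist_force: [-4.8, 4.5, -9.5]
gripper_width: 0.152
```

>>> {"api": "step_arm", "payload": {"increments": [0, 0.58, 0.67, 0, 0, 0, 255, 0, 0.99, 1.2, 0, 0, 0, 255, 0, 1.31, 1.66, 0, 0, 0, 255, 0, 1.55, 2.04, 0, 0, 0, 255, 0, 1.72, 2.32, 0, 0, 0, 255]}}

```text
clock: 21.28
tcp_pos: [0.5754, -0.0615, 0.1558]
tool_rot: [0.998, 0.07, -0.001, -0.002]
wrist_force: [-12.8, 12.4, 21.0]
gripper_width: 0.142
```

Run:
```python
from h import *
p,r,s=pose(); print(p,s['wrist_force'],s['gripper_width'],s['clock'])
c,im,d=snap("scene","s20")
cv2.imwrite('pics/s20z.png',cv2.resize(im[160:320,200:400,::-1],None,fx=3.7,fy=3.7,interpolation=cv2.INTER_CUBIC))
```

```text
[ 0.57541245 -0.06148475  0.1558154 ] [-12.75319916  12.44643773  20.99200015] 0.14225194085183546 21.2833
```

View pics/s20z.png

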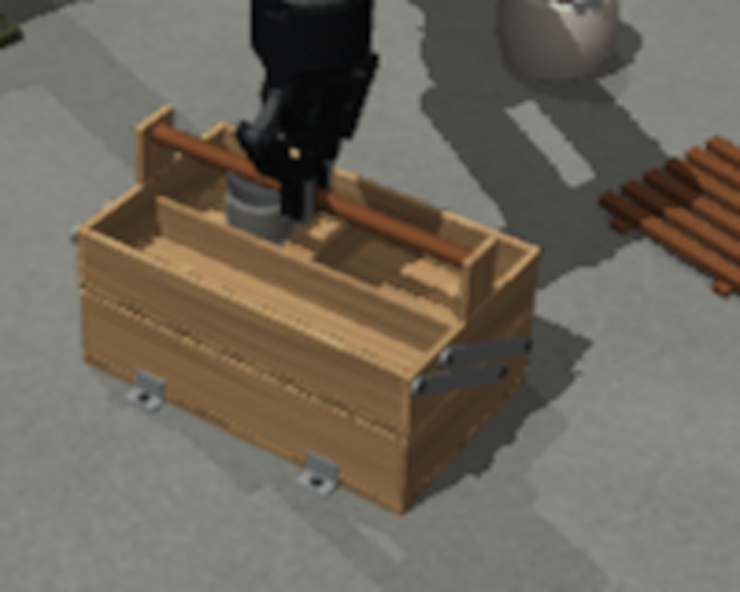

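>>> {"api": "step_arm", "payload": {"increments": [0, 0, 0, 0, 0, 0, 210, 0, 0, 0, 0, 0, 0, 180, 0, 0, 0, 0, 0, 0, 130, 0, 0, 0, 0, 0, 0, 110, 0, 0, -1.5, 0, 0, 0, 100]}}

```text
clock: 21.75
tcp_pos: [0.5766, -0.0637, 0.1694]
tool_rot: [0.998, 0.07, -0.001, 0.0]
wrist_force: [-0.6, 0.8, -0.7]
gripper_width: 0.607
```

>>> {"api": "step_arm", "payload": {"increments": [0, 0, -2, 0, 0, 0, 100, 0, 0, -5, 0, 0, 0, 100, 0, 0, -8.5, 0, 0, 0, 100, 0, 0, -11, 0, 0, 0, 100, 0, 0, -11, 0, 0, 0, 100]}}

```text
clock: 22.17
tcp_pos: [0.5815, -0.0646, 0.2884]
tool_rot: [0.998, 0.07, 0.008, 0.002]
wrist_force: [0.2, 1.0, 0.4]
gripper_width: 0.603
```

Run:
```python
from h import *
import pickle
p,r,s=pose(); print(p,s['wrist_force'],s['gripper_width'],s['clock'])
c,im,d=snap("wrist","w21"); 
for n in ("scene","side"):
    c,im,d=snap(n,n+"21"); W=cloud(c,d); S=cv2.cvtColor(im,cv2.COLOR_RGB2HSV)[...,1]
    near=(W[...,0]>0.4)&(W[...,0]<0.76)&(W[...,1]>-0.2)&(W[...,1]<0.1)
    m=near&(W[...,2]>0.10)&(W[...,2]<0.122)&(S>60); print(n,cv2.minAreaRect(W[m][:,:2].astype(np.float32)))
```

```text
[ 0.58154377 -0.06455508  0.28838173] [0.20976724 0.98204781 0.36599683] 0.603235490449984 22.1667
scene ((0.5774442553520203, -0.061183683574199677), (0.2646302580833435, 0.1678103804588318), 7.592390537261963)
side ((0.5765030980110168, -0.058663949370384216), (0.263110488653183, 0.1697046160697937), 7.918149471282959)
```

View pics/w21.png

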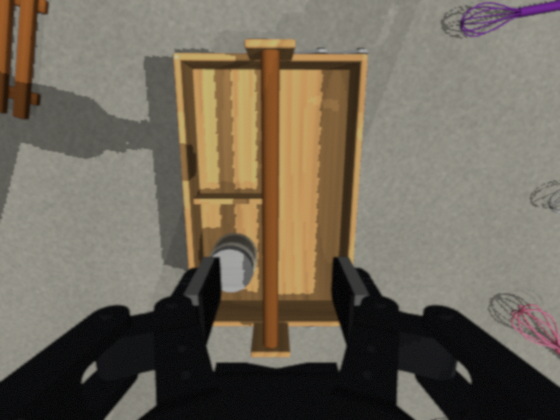

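View pics/side21.png

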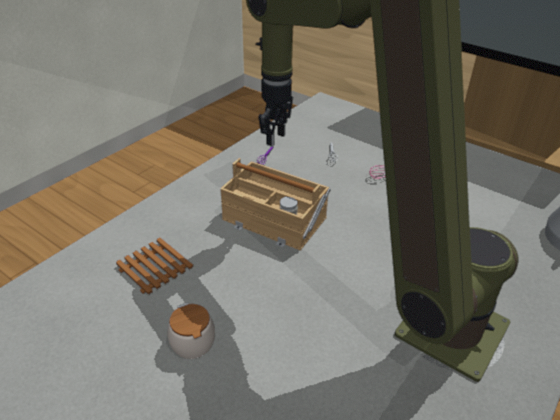

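Tray home (rim pose same as at start), jar standing, nothing touched. I'll let the arm settle for two rows, then hand in.

>>> {"api": "step_arm", "payload": {"increments": [0, 0, 0, 0, 0, 0, 100, 0, 0, 0, 0, 0, 0, 100, 0, 0, 0, 0, 0, 0, 100]}}

```text
clock: 22.57
tcp_pos: [0.5761, -0.0632, 0.2795]
tool_rot: [0.998, 0.07, -0.001, -0.0]
wrist_force: [0.0, -0.2, 0.2]
gripper_width: 0.606
```

Run:
```python
from h import *
s=bot.observe(); print(s['clock'],s['tcp_pos'],s['wrist_force'])
print(bot.hand_in())
```

```text
22.5667 [ 0.57605716 -0.0632257   0.2795309 ] [ 0.04688448 -0.21415273  0.21747266]
the job is handed in; nothing more can be done
None
```

The job is handed in at about 22.6 s. I swung the tray over by the dowel rail, laid the silver whisk in the channel and stood the cup in the near bay; the tin was in the far one. Then I swung the tray home and let go. The hand-in reports no verdict.

**Last checks**
- **Tray:** its rim measures within about 1 mm and 0.6° of where it was at the start. The arm angle itself was never read directly.
- **Jar:** it looked upright in the tray after release.
- **Salt pig and pot stand:** both look unmoved, but I compared the pictures by eye and did not measure them.
- **Whisk, cup and tin:** they looked right in the last pictures before closing. The closed tray hides them, so I did not see them again.
- **Gripper:** it is clear of everything, with about 0 N at the wrist.

**What did not go to plan**
- **Whisk set-down:** the gripper met contact about 8 mm early, with 35 N upward and 15 N sideways at the wrist. I backed off and released there, so the whisk settled the last few millimetres on its own. I think either the whisk had tilted in the grip or the gripper's knuckles touched the box rim, and I did not find out which. While opening, a finger also pressed the channel wall with about 15 N.
- **Box position:** the views disagreed by 2 to 4 mm, so I used a middle value.

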